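Load the clamp caddy and hang it on its hook

TASK

Put the two wooden spool clamps back into the blue-handled caddy where it stands on the bench, one each in diagonally opposite corner pockets, then hang the caddy by its hand slot on the steel hook under the little shelf so that it hangs freely and level with both clamps in it. When it hangs there, push the red flag lever beside the rack all the way over, away from the robot. Do not tip the caddy over or disturb the other things on the bench.

Things in the scene. Friction and masses are not known exactly. Their poses are not given: they have to be found in the camera images.
- caddy: Plywood tray 160 (x) x 130 (y) x 45 mm high, walls and floor 5 mm, about 0.42 kg, with a blue centre board 12 mm thick in its xz plane. Four corner pockets, 50 (x) x 54 (y) mm inside, centred at x +-50, y +-33 mm; the 40 mm bay between them stays empty: the hook passes over it. Origin: centre of the underside, z up; x starts within 0.35 rad of straight ahead of the robot.
- caddy_slot (a point): Middle of the upper edge of the caddy's hand slot (the hook carries it here), 105 mm above the caddy's underside. The slot is 80 mm long (x) and spans heights 52 to 105 mm; the board is solid below. Axes as the caddy's.
- clamp_a: Spool clamp standing upright: maple disc 36 mm across, 26 mm high at the foot (cork to 30 mm); 8 mm steel rod; second maple disc 36 mm across at 105 to 130 mm (cork from 101); brass nut 14 mm across to 135 mm, rod end at 138 mm. About 0.12 kg. Origin: centre of the underside, z along the rod.
- clamp_b: The second spool clamp, same shape as clamp_a.
- rack: Fixed wooden rack. Origin on the table below the hook's middle; x points away from the robot (within 0.2 rad), y left, where the post stands. Base plate 12 mm thick, x -50 to 150, y -70 to 260 mm. Post x 22 to 58, y 100 to 130 mm, up to the shelf over the hook.
- hook_seat (a point): Top of the hook's level prong at its middle, 165 mm above the table; axes as the rack's. Round steel bar 10 mm thick along y, straight from y +75 mm (post side) to y -32 mm, then up to the free tip. The caddy goes on over the tip, moving to +y, then down; seated, its board is at about y 0, its x along the rack's x, its underside 60 mm above the table.
- caddy_bar (a point): Where to grip the caddy: on the top bar of its blue board, 134 mm above its underside. The bar is 120 mm long (x), 12 mm thick (y, grip across this) and spans heights 105 to 150 mm; below it is the hand slot. Axes as the caddy's.
- shelf_edge (a point): Lower front edge of the rack's shelf board, 345 mm above the table, 10 mm on the robot's side of the hook; axes as the rack's. The board reaches 140 mm back (x) and from y -140 to +130 mm, boxes on it up to 421 mm. A gripper pointing straight down does not fit under it; one leaning back towards the robot by about 40 degrees does.
- hook_tip (a point): Centre of the rounded end (radius 5 mm) of the hook's upturned tip: 46 mm to -y of hook_seat; its top is 16 mm above hook_seat.
- flag (a joint): Red flag lever on a grey block to the left of the rack's post, on the rack's base plate: angle about a level hinge along the rack's y, 0 leaning towards the robot, 1.0 rad fully over, away from the robot; stays where it is left; starts at 0 to 0.15.
- flag_tip (a point): Centre of the red ball, 26 mm across, at the end of the flag lever, 80 mm from its hinge; the hinge lies 34 mm above the table at x -5, y +200 mm in the rack's frame. At joint 0 the ball is 38 mm on the robot's side of the hinge and 104 mm above the table; at 1.0 it is 38 mm beyond the hinge at the same height. It turns very easily (about 1 N at the ball).
- mug: Blue mug, 80 mm across, 90 mm high; bystander. Origin: centre of the underside.
- jar: Amber varnish jar, 60 mm across, 85 mm high; bystander. Origin: centre of the underside.
- bottle: White glue bottle, 52 mm across, 140 mm high; bystander. Origin: centre of the underside.
- gouge: Hand tool with a brown handle, 170 mm long, lying along its x; bystander. Origin on the table under it.
- brush: Brush 170 mm long, lying along its x; bystander. Origin on the table under it.
- rosin: Green box 70 x 50 x 25 mm; bystander. Origin: centre of the underside.
Mind the look-alikes: they are no part of the job. What is shaped like the clamp_a but pink is not meant.

How it is judged (in metres and radians):
On the way, in this order (a step that is already met when the one before it is completed fails the run):
1. one clamp is in a corner pocket of the caddy ((((x of clamp_a in the frame of caddy between 0.025 and 0.078 m and y of clamp_a in the frame of caddy between 0.006 and 0.062 m and z of clamp_a in the frame of caddy between 0 and 0.03 m) or (x of clamp_a in the frame of caddy between 0.025 and 0.078 m and y of clamp_a in the frame of caddy between -0.062 and -0.006 m and z of clamp_a in the frame of caddy between 0 and 0.03 m) or (x of clamp_a in the frame of caddy between -0.078 and -0.025 m and y of clamp_a in the frame of caddy between 0.006 and 0.062 m and z of clamp_a in the frame of caddy between 0 and 0.03 m) or (x of clamp_a in the frame of caddy between -0.078 and -0.025 m and y of clamp_a in the frame of caddy between -0.062 and -0.006 m and z of clamp_a in the frame of caddy between 0 and 0.03 m)) or ((x of clamp_b in the frame of caddy between 0.025 and 0.078 m and y of clamp_b in the frame of caddy between 0.006 and 0.062 m and z of clamp_b in the frame of caddy between 0 and 0.03 m) or (x of clamp_b in the frame of caddy between 0.025 and 0.078 m and y of clamp_b in the frame of caddy between -0.062 and -0.006 m and z of clamp_b in the frame of caddy between 0 and 0.03 m) or (x of clamp_b in the frame of caddy between -0.078 and -0.025 m and y of clamp_b in the frame of caddy between 0.006 and 0.062 m and z of clamp_b in the frame of caddy between 0 and 0.03 m) or (x of clamp_b in the frame of caddy between -0.078 and -0.025 m and y of clamp_b in the frame of caddy between -0.062 and -0.006 m and z of clamp_b in the frame of caddy between 0 and 0.03 m))) and height (world z) of caddy below 0.01 m), for 0.2 s.
2. both clamps are in diagonally opposite pockets, the caddy still on the table ((((x of clamp_a in the frame of caddy between 0.025 and 0.078 m and y of clamp_a in the frame of caddy between 0.006 and 0.062 m and z of clamp_a in the frame of caddy between 0 and 0.03 m) and (x of clamp_b in the frame of caddy between -0.078 and -0.025 m and y of clamp_b in the frame of caddy between -0.062 and -0.006 m and z of clamp_b in the frame of caddy between 0 and 0.03 m)) or ((x of clamp_a in the frame of caddy between 0.025 and 0.078 m and y of clamp_a in the frame of caddy between -0.062 and -0.006 m and z of clamp_a in the frame of caddy between 0 and 0.03 m) and (x of clamp_b in the frame of caddy between -0.078 and -0.025 m and y of clamp_b in the frame of caddy between 0.006 and 0.062 m and z of clamp_b in the frame of caddy between 0 and 0.03 m)) or ((x of clamp_a in the frame of caddy between -0.078 and -0.025 m and y of clamp_a in the frame of caddy between 0.006 and 0.062 m and z of clamp_a in the frame of caddy between 0 and 0.03 m) and (x of clamp_b in the frame of caddy between 0.025 and 0.078 m and y of clamp_b in the frame of caddy between -0.062 and -0.006 m and z of clamp_b in the frame of caddy between 0 and 0.03 m)) or ((x of clamp_a in the frame of caddy between -0.078 and -0.025 m and y of clamp_a in the frame of caddy between -0.062 and -0.006 m and z of clamp_a in the frame of caddy between 0 and 0.03 m) and (x of clamp_b in the frame of caddy between 0.025 and 0.078 m and y of clamp_b in the frame of caddy between 0.006 and 0.062 m and z of clamp_b in the frame of caddy between 0 and 0.03 m))) and height (world z) of caddy below 0.01 m), for 0.2 s.
3. the caddy hangs by its slot on the hook, let go (x of caddy_slot in the frame of hook_seat between -0.035 and 0.035 m and y of caddy_slot in the frame of hook_seat between -0.036 and 0.05 m and z of caddy_slot in the frame of hook_seat between -0.008 and 0.012 m and angle between caddy's own z axis and vertical below 0.25 rad and contact force between caddy and rack above 2 N and (((x of clamp_a in the frame of caddy between 0.025 and 0.078 m and y of clamp_a in the frame of caddy between 0.006 and 0.062 m and z of clamp_a in the frame of caddy between 0 and 0.03 m) and (x of clamp_b in the frame of caddy between -0.078 and -0.025 m and y of clamp_b in the frame of caddy between -0.062 and -0.006 m and z of clamp_b in the frame of caddy between 0 and 0.03 m)) or ((x of clamp_a in the frame of caddy between 0.025 and 0.078 m and y of clamp_a in the frame of caddy between -0.062 and -0.006 m and z of clamp_a in the frame of caddy between 0 and 0.03 m) and (x of clamp_b in the frame of caddy between -0.078 and -0.025 m and y of clamp_b in the frame of caddy between 0.006 and 0.062 m and z of clamp_b in the frame of caddy between 0 and 0.03 m)) or ((x of clamp_a in the frame of caddy between -0.078 and -0.025 m and y of clamp_a in the frame of caddy between 0.006 and 0.062 m and z of clamp_a in the frame of caddy between 0 and 0.03 m) and (x of clamp_b in the frame of caddy between 0.025 and 0.078 m and y of clamp_b in the frame of caddy between -0.062 and -0.006 m and z of clamp_b in the frame of caddy between 0 and 0.03 m)) or ((x of clamp_a in the frame of caddy between -0.078 and -0.025 m and y of clamp_a in the frame of caddy between -0.062 and -0.006 m and z of clamp_a in the frame of caddy between 0 and 0.03 m) and (x of clamp_b in the frame of caddy between 0.025 and 0.078 m and y of clamp_b in the frame of caddy between 0.006 and 0.062 m and z of clamp_b in the frame of caddy between 0 and 0.03 m))) and contact force between the fingers and caddy below 0.1 N), for 0.2 s.
4. the flag lever is pushed over (value of joint flag above 0.85 rad), for 0.1 s.
At the end, for the whole second after the job is handed in: Clamps in diagonally opposite caddy pockets (feet within 25 mm of the floor); caddy on the hook by its slot (middle within 35 mm along the bar, on the straight prong, height within 12 mm), within 0.25 rad of level, released, at rest; flag lever past 0.85 rad ((((x of clamp_a in the frame of caddy between 0.025 and 0.078 m and y of clamp_a in the frame of caddy between 0.006 and 0.062 m and z of clamp_a in the frame of caddy between 0 and 0.03 m) and (x of clamp_b in the frame of caddy between -0.078 and -0.025 m and y of clamp_b in the frame of caddy between -0.062 and -0.006 m and z of clamp_b in the frame of caddy between 0 and 0.03 m)) or ((x of clamp_a in the frame of caddy between 0.025 and 0.078 m and y of clamp_a in the frame of caddy between -0.062 and -0.006 m and z of clamp_a in the frame of caddy between 0 and 0.03 m) and (x of clamp_b in the frame of caddy between -0.078 and -0.025 m and y of clamp_b in the frame of caddy between 0.006 and 0.062 m and z of clamp_b in the frame of caddy between 0 and 0.03 m)) or ((x of clamp_a in the frame of caddy between -0.078 and -0.025 m and y of clamp_a in the frame of caddy between 0.006 and 0.062 m and z of clamp_a in the frame of caddy between 0 and 0.03 m) and (x of clamp_b in the frame of caddy between 0.025 and 0.078 m and y of clamp_b in the frame of caddy between -0.062 and -0.006 m and z of clamp_b in the frame of caddy between 0 and 0.03 m)) or ((x of clamp_a in the frame of caddy between -0.078 and -0.025 m and y of clamp_a in the frame of caddy between -0.062 and -0.006 m and z of clamp_a in the frame of caddy between 0 and 0.03 m) and (x of clamp_b in the frame of caddy between 0.025 and 0.078 m and y of clamp_b in the frame of caddy between 0.006 and 0.062 m and z of clamp_b in the frame of caddy between 0 and 0.03 m))) and x of caddy_slot in the frame of hook_seat between -0.035 and 0.035 m and y of caddy_slot in the frame of hook_seat between -0.036 and 0.05 m and z of caddy_slot in the frame of hook_seat between -0.008 and 0.012 m and angle between caddy's own z axis and vertical below 0.25 rad and contact force between caddy and rack above 2 N and value of joint flag above 0.85 rad and linear speed of caddy below 0.05 m/s and angular speed of caddy below 0.4 rad/s); the robot touches nothing.
It fails at once if a bystander (mug, jar, bottle, gouge, brush, green box) was moved more than 40 mm (distance of any of mug, jar, bottle, gouge, brush, rosin from where it was at the start of the episode above 0.04 m).
It fails at once if the caddy was tipped over (more than 0.7 rad) (angle between caddy's own z axis and vertical above 0.7 rad).
It also fails if it takes over 72 s, if anything falls off the work surface, if the arm or the gripper's body presses on something with over 40 N, if the wrist force passes 120 N, or if a joint passes its speed limit or range.

ROBOT

A 6-joint arm with a two-finger parallel gripper is mounted at the origin on the work surface. World frame = base frame: x ahead of the robot, y to its left, z up, the work surface at z = 0. Lengths are in mm, angles in rad, forces in N, time in s.
With the tool pointing down it reaches from about 250 to 725 mm from the base axis. Payload 9.7 kg.
Tool frame: the origin (TCP) lies midway between the tips of the shut fingers; the grasp point (between the pads) lies 19 mm behind it; z points along the fingers, y is the line along which they close (so a half turn about z gives the same grasp; the last joint's range is limited). The gripper opens to 85 mm and grips with 20 to 120 N. Pads are 22 mm wide; open, the fingers measure 114 mm over their backs; the gripper's body (76 mm by 85 mm) begins 54 mm behind the grasp point. The pads swing forward as they close: fully open they stand 13 mm farther back than shut.
Start: joints at [-1.157, 0.087, 0.176, 1.66, 0, 1.571], TCP at [221.147, -503.578, 197.084] pointing down, gripper open.
Joint ranges: [-3.13, 3.13], [-0.85, 1.81], [-1.15, 1.24], [-2.2, 2.28], [-1.44, 1.52], [-3.14, 3.14]. Speed limits (rad/s): [2.22, 2.22, 2.57, 3.14, 3.14, 3.14].

INTERFACE

Orientations are given as a 3x3 rotation matrix whose columns are the frame's x, y, z axes.
In Python, from rig import env gives the robot as it stands.
- The arm moves only by the tool move_arm, never from a script. Its argument "moves" is a list of rows, each an object of numbers: "x", "y", "z": the shift along the world's x, y, z as a fraction of full scale; "rx", "ry", "rz": the turn, a rotation vector about the world's x, y, z as a fraction of full scale. In form: [{"x": .., "y": .., "z": .., "rx": .., "ry": .., "rz": ..}, ...]. A call has 1 to 5 rows; each row is the pose to reach, as a shift and turn from the pose commanded when the call began; what a row does not reach only later rows make up. Full scale, the value 1, is 250 mm for a shift and pi/4 rad for a turn. A row lasts 1/10 s, in which the tool goes at most 50 mm and 8.59 degrees, less where a joint would pass 70% of its speed; a pose out of reach is approached as far as the arm can. A call with a number of a shift or a turn outside -1 to 1 is refused whole. A call with a gripper value outside its range is refused whole. "gripper" is the closure, from -1 (fully open) to 1 (shut), so that 0 is half open, set as the call begins (left out, the last holds). The fingers move at their own pace and stop on an object; "force" is the grip in N (left out, the last holds). Time passes only in rows, so rows that repeat a pose let the fingers close. It gives the time, the measured TCP pose, the force, the opening and the grip force at its end, in the units of the state.
- env.observe(): the state, without advancing time (a new reading comes with each control period).
- env.read_camera(name): name is "side" or "top"; returns a dict with "color" (400x640x3 uint8, red, green, blue), "depth" (400x640 float32, mm along the optical axis (not along the pixel's ray), 0 where there is no reading), "fx", "fy", "cx", "cy" (pixels), "dist" ([k1, k2, p1, p2, k3] as OpenCV has them; the pictures are not rectified), "R" (3x3) and "t" (3): a world point X has camera coordinates R X + t. Camera axes: x right, y down, z forward; pixel columns grow to the right and rows downward; lengths in mm; the calibration is good to about 2 mm. A picture is of the moment at which its call begins.
- env.hand_in(): hands the job in; it is judged then, once.
The state is a dict: "clock": time; "joint_pos": joint angles; "qvel": joint speeds; "effort": joint torques, N m; "tool_pos": TCP position; "tcp_rot": TCP orientation; "contact_force": force on the tool from outside, world axes, zero at the start; "torque": the same for the moment, N m; "opening": opening from 0.0 (shut) to 1.0 (fully open); "finger_force": force on a finger pad.
Only numpy, scipy, OpenCV 4.12 (cv2) and the standard library are available. Lean on these libraries where they do the work, as an engineer would, in place of code of your own. Each camera call takes 0.05 s, during which the arm holds its last target. There are 200 camera calls.

## Working session

There is one attempt and no reset: what is moved stays moved. The work goes in short steps, Python scripts to look and compute and a tool call to move; the robot and the scene stay as the last step left them, time stands still between calls to the robot, and variables do not carry over. Pictures are saved under pics/ and viewed, at most 10 in all, crops included, and the job is handed in when it is done.

Besides the shell and the picture viewer there is one more tool, called after "Request:" as name(argument=value, ...), one argument or row to a line, values as JSON. move_arm: Moves the arm, as the interface text tells. Shift numbers are shares of 250 mm and turn numbers shares of pi/4 rad, none past 1 either way. Its arguments: {"type":"object","properties":{"moves":{"type":"array","items":{"type":"object","properties":{"x":{"type":"number","minimum":-1,"maximum":1},"y":{"type":"number","minimum":-1,"maximum":1},"z":{"type":"number","minimum":-1,"maximum":1},"rx":{"type":"number","minimum":-1,"maximum":1},"ry":{"type":"number","minimum":-1,"maximum":1},"rz":{"type":"number","minimum":-1,"maximum":1}}}},"gripper":{"type":"number"},"force":{"type":"number"}},"required":["moves"]}

```bash
ls; mkdir -p pics; cat > h.py <<'E'
import numpy as np, cv2
from rig import env
def cam(n):
    c=env.read_camera(n); c['K']=np.array([[c['fx'],0,c['cx']],[0,c['fy'],c['cy']],[0,0,1.]]); c['D']=np.array(c['dist']); c['R']=np.array(c['R']); c['t']=np.array(c['t']); return c
def ray(c,u,v):
    p=cv2.undistortPoints(np.array([[[u,v]]],float),c['K'],c['D'])[0,0]
    return -c['R'].T@c['t'], c['R'].T@np.array([p[0],p[1],1.])
def onz(c,u,v,z):
    o,d=ray(c,u,v); return o+d*(z-o[2])/d[2]
def cloud(c):
    h,w=c['depth'].shape; vv,uu=np.mgrid[0:h,0:w]
    p=cv2.undistortPoints(np.stack([uu,vv],-1).reshape(-1,1,2).astype(float),c['K'],c['D']).reshape(h,w,2)
    P=np.dstack([p,np.ones((h,w))])*c['depth'][...,None]
    W=(P-c['t'])@c['R']; W[c['depth']==0]=np.nan; return W
def save(c,n): cv2.imwrite(f'pics/{n}.png',c['color'][...,::-1])
E
python3 - <<'E'
from h import *
for n in('side','top'):
    c=cam(n); save(c,n+'0'); print(n,c['fx'],-c['R'].T@c['t'],c['R'][2],c['dist'])
s=env.observe(); print(s)
E
```

```text
pics
side 517.7430560593407 [   9.46874157 1148.73885074 1208.32751883] [ 0.31077529 -0.7240763  -0.61573714] [-0.1195893  0.         0.         0.         0.       ]
top 392.2794948415591 [ 382.59301727  -21.45801283 1234.90292649] [ 0.1121278   0.00959915 -0.99364743] [0.01259213 0.         0.         0.         0.        ]
{'clock': 0.1, 'joint_pos': array([-1.15698671e+00,  8.73907369e-02,  1.75191345e-01,  1.65981426e+00,
       -6.96179999e-06,  1.57076263e+00]), 'qvel': array([-0.00086504, -0.00222152,  0.00053305,  0.00042101, -0.00011112,
       -0.00094548]), 'effort': array([-1.78676277e-03, -5.21563661e+01,  4.65652585e+01,  1.59914733e-02,
       -1.16110641e-07,  2.90041203e-05]), 'tool_pos': array([ 221.04776657, -503.33856059,  196.45057871]), 'tcp_rot': array([[ 9.15582067e-01,  4.02130865e-01, -4.95861925e-04],
       [ 4.02131171e-01, -9.15581392e-01,  1.11178032e-03],
       [-6.92076907e-06, -1.21732766e-03, -9.99999259e-01]]), 'contact_force': array([ 0.4819354 , -0.57888269, -0.16556864]), 'torque': array([ 0.02780778, -0.05441183, -0.03670039]), 'finger_force': 0.0, 'opening': 1.0000900101927128}
```

View pics/side0.png

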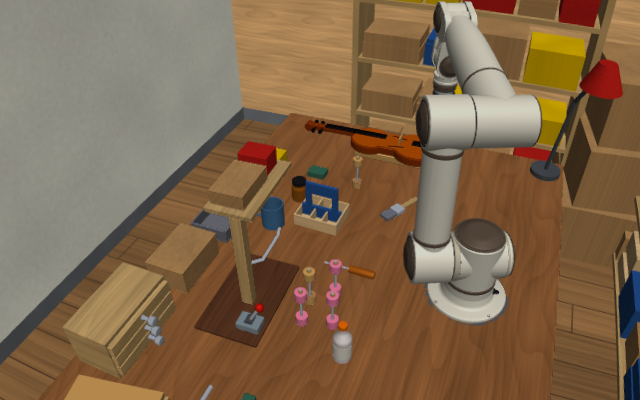

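View pics/top0.png

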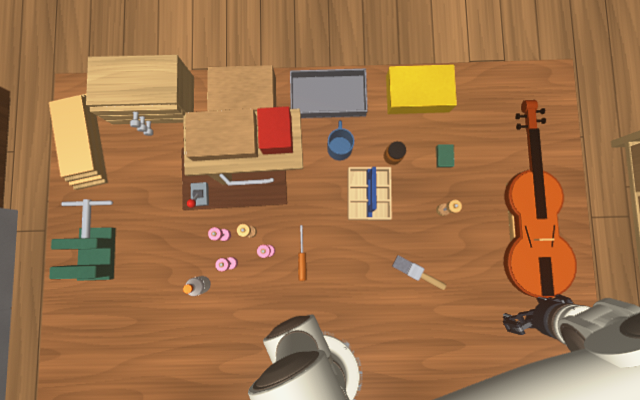

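```bash
cat > m1.py <<'E'
from h import *
t=cam('top'); s=cam('side'); Wt=cloud(t); Ws=cloud(s)
big=lambda im,x0,x1,y0,y1,k:cv2.resize(im[y0:y1,x0:x1,::-1],None,fx=k,fy=k,interpolation=cv2.INTER_CUBIC)
a=big(t['color'],170,290,150,290,3); b=big(t['color'],335,475,150,290,3)
cv2.imwrite('pics/crop1.png',np.hstack([a,b]))
def near(W,x,y,r,z0,z1):
    m=(np.hypot(W[...,0]-x,W[...,1]-y)<r)&(W[...,2]>z0)&(W[...,2]<z1); return W[m]
for n,(u,v) in dict(A=(245,230),B=(455,206)).items():
    p=onz(t,u,v,130)
    for W,q in((Wt,'top'),(Ws,'side')):
        P=near(W,p[0],p[1],45,115,145); 
        if len(P):
            c,r=cv2.minEnclosingCircle(P[:,:2].astype(np.float32)); print(n,q,len(P),p.round(),P.mean(0).round(1),np.round(c,1),round(r,1),'ztop',np.percentile(P[:,2],[10,50,90]).round(1))
# caddy board
for W,c,q in((Wt,t,'top'),(Ws,s,'side')):
    p=onz(t,371,190,150)
    hsv=cv2.cvtColor(c['color'],cv2.COLOR_RGB2HSV)
    blue=(hsv[...,0]>100)&(hsv[...,0]<130)&(hsv[...,1]>120)
    m=blue&(np.hypot(W[...,0]-p[0],W[...,1]-p[1])<110)
    top=m&(W[...,2]>(142 if q=='top' else 60)); P=W[top]
    l=cv2.fitLine(P[:,:2].astype(np.float32),cv2.DIST_L2,0,.01,.01).ravel(); d=l[:2]*np.sign(l[0])
    k=P[:,:2]@d; n=P[:,:2]@[-d[1],d[0]]
    print('board',q,len(P),'yaw',np.arctan2(d[1],d[0]),'ends',k.min(),k.max(),'thick',n.min(),n.max(),'z',P[:,2].max())
    kc=(k.min()+k.max())/2; nc=(n.min()+n.max())/2; print('centre',(kc*d+nc*np.array([-d[1],d[0]])).round(1))
    # tray rim
    P=W[(np.hypot(W[...,0]-p[0],W[...,1]-p[1])<125)&(W[...,2]>38)&(W[...,2]<50)&(hsv[...,0]<40)]
    print('rim',q,len(P),[np.round(x,3) for x in cv2.minAreaRect(P[:,:2].astype(np.float32))])
# rack
hsv=cv2.cvtColor(t['color'],cv2.COLOR_RGB2HSV)
for nm,W in(('top',Wt),('side',Ws)):
    p=onz(t,240,160,345)
    P=near(W,p[0],p[1],220,336,372); print('shelf',nm,p.round(),len(P),[np.round(x,3) for x in cv2.minAreaRect(P[:,:2].astype(np.float32))],np.percentile(P[:,2],[5,50,95]).round(1))
    P=near(W,p[0]-20,p[1],150,150,190); print('hookpts',nm,len(P),P[::max(1,len(P)//14)].round())
for nm,W,c in(('top',Wt,t),('side',Ws,s)):
    h=cv2.cvtColor(c['color'],cv2.COLOR_RGB2HSV); m=((h[...,0]<6)|(h[...,0]>174))&(h[...,1]>180)
    u,v=(191,203) if nm=='top' else (260,309)
    mm=np.zeros_like(m); mm[v-12:v+12,u-12:u+12]=1; m&=mm; P=W[m]; vv,uu=np.nonzero(m); print('ball',nm,len(P),uu.mean(),vv.mean(),np.nanmedian(P,0).round(1),onz(c,uu.mean(),vv.mean(),104).round(1))
E
python3 m1.py
```

```text
A top 132 [433. 196. 130.] [431.6 201.4 129.9] [431.8 202.8] 18.2 ztop [126.3 129.8 135.2]
A side 122 [433. 196. 130.] [433.5 208.7 128.4] [436.2 204.8] 19.7 ztop [119.5 129.3 134.9]
B top 154 [ 487. -397.  130.] [ 487.4 -393.3  129.6] [ 487.8 -395.3] 19.1 ztop [123.9 130.  135.4]
B side 73 [ 487. -397.  130.] [ 486.3 -388.6  127.9] [ 488.8 -396.1] 23.5 ztop [117.3 128.4 136.1]
board top 161 yaw -0.038149424 ends 490.54860664943806 603.6872779949638 thick -151.4542491249238 -142.0724454475035 z 156.5103699636164
centre [ 541.1 -167.5]
rim top 480 [array([ 541.764, -167.806]), array([129.664, 161.381]), np.float64(88.233)]
board side 475 yaw -0.028718363 ends 485.6426730214549 608.6026695311623 thick -160.40086706322975 -136.15328623737915 z 156.48003486797379
centre [ 542.6 -163.9]
rim side 325 [array([ 542.793, -166.962]), array([142.315, 161.497]), np.float64(88.436)]
shelf top [585. 165. 345.] 2482 [array([626.21 , 156.908]), array([139.903, 269.894]), np.float64(2.179)] [357.  360.7 364.5]
hookpts top 234 [[585. 289. 184.]
 [589. 252. 158.]
 [585. 289. 154.]
 [579. 244. 165.]
 [572. 148. 162.]
 [571. 242. 164.]
 [569. 164. 165.]
 [565. 118. 178.]
 [568. 209. 162.]
 [566. 164. 166.]
 [564. 119. 172.]
 [564. 200. 166.]
 [563. 156. 164.]
 [563. 223. 160.]
 [561. 178. 161.]]
shelf side [585. 165. 345.] 1545 [array([627.186, 158.895]), array([144.215, 277.478]), np.float64(1.74)] [348.7 361.  368.2]
hookpts side 312 [[570. 118. 181.]
 [572. 131. 164.]
 [563. 149. 162.]
 [568. 180. 163.]
 [563. 198. 160.]
 [569. 230. 163.]
 [586. 273. 185.]
 [588. 256. 165.]
 [586. 264. 169.]
 [586. 261. 161.]
 [601. 294. 179.]
 [585. 289. 177.]
 [612. 290. 159.]
 [588. 276. 151.]
 [601. 294. 151.]]
ball top 57 190.49122807017545 203.0701754385965 [514.7 356.2 114.9] [515.9 359.5 104. ]
ball side 71 259.0845070422535 307.14084507042253 [515.4 362.5 113. ] [520.  356.6 104. ]
```

View pics/crop1.png

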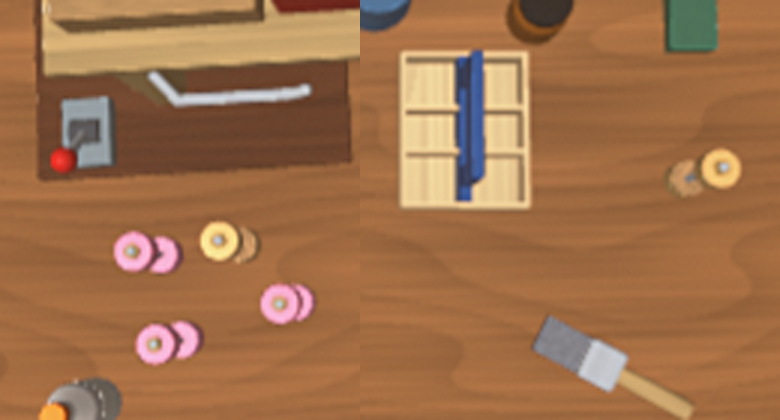

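The crop shows two maple clamps, at top-view px (245,230) and (455,206). The three pink look-alikes are at (217,233), (265,250) and (225,264), so they are not meant. The caddy is at about (542,-167), the hook at about (566,160), and the flag ball at about (516,359). I'll go to the single clamp B first.

Request:
move_arm(
  moves=[
    {"x":0.534,"y":0.216,"rz":0.7155},
    {"x":0.534,"y":0.216,"rz":0.7155},
    {"x":0.534,"y":0.216,"rz":0.7155},
    {"x":0.534,"y":0.216,"rz":0.7155},
    {"x":0.534,"y":0.216,"rz":0.7155},
  ],
  gripper=-1,
  force=40,
)

```text
schema error: expected keys x, y, z, rx, ry, rz
```

Request:
move_arm(
  moves=[
    {"x":0.534,"y":0.216,"rz":0.7155},
    {"x":0.534,"y":0.216,"rz":0.7155},
    {"x":0.534,"y":0.216,"rz":0.7155},
    {"x":0.534,"y":0.216,"rz":0.7155},
    {"x":0.534,"y":0.216,"rz":0.7155},
  ],
)

```text
schema error: expected keys x, y, z, rx, ry, rz
```

```bash
python3 - <<'E'
from h import *
s=env.observe(); print(s['clock'],s['tool_pos'],s['tcp_rot'].round(3),s['joint_pos'])
t=cam('top'); W=cloud(t)
for n,u,v,z in(('mug',340,143,90),('jar',397,150,85),('rosin',445,155,25),('bottle',187,288,140),('gouge',303,265,10),('brush',408,268,10)): print(n,onz(t,u,v,z).round())
E
```

```text
0.2 [ 221.07130562 -503.42143615  196.64162916] [[ 0.916  0.402 -0.   ]
 [ 0.402 -0.916  0.001]
 [-0.    -0.001 -1.   ]] [-1.15701050e+00  8.72695379e-02  1.75433803e-01  1.65982037e+00
 -2.86824781e-06  1.57081307e+00]
mug [687. -81.  90.]
jar [ 663. -250.   85.]
rosin [ 658. -411.   25.]
bottle [277. 354. 140.]
gouge [326.  40.  10.]
brush [ 310. -282.   10.]
```

Request:
move_arm(
  moves=[
    {"x":0.534,"y":0.216,"z":0,"rx":0,"ry":0,"rz":0.7155},
    {"x":0.534,"y":0.216,"z":0,"rx":0,"ry":0,"rz":0.7155},
    {"x":0.534,"y":0.216,"z":0,"rx":0,"ry":0,"rz":0.7155},
    {"x":0.534,"y":0.216,"z":0,"rx":0,"ry":0,"rz":0.7155},
    {"x":0.534,"y":0.216,"z":0,"rx":0,"ry":0,"rz":0.7155},
  ],
  gripper=-1,
  force=40,
)

```text
clock: 0.75
tool_pos: [355.6, -448.9, 196.7]
tcp_rot: [[0.557, 0.83, -0.001], [0.83, -0.557, 0.0], [0.0, -0.001, -1.0]]
contact_force: [-0.7, -1.0, 0.0]
opening: 0.997
finger_force: 0.0
```

Request:
move_arm(
  moves=[
    {"x":0.534,"y":0.216,"z":0,"rx":0,"ry":0,"rz":0.7155},
    {"x":0.534,"y":0.216,"z":0,"rx":0,"ry":0,"rz":0.7155},
    {"x":0.534,"y":0.216,"z":0,"rx":0,"ry":0,"rz":0.7155},
    {"x":0.534,"y":0.216,"z":0,"rx":0,"ry":0,"rz":0.7155},
    {"x":0.534,"y":0.216,"z":0,"rx":0,"ry":0,"rz":0.7155},
  ],
)

```text
clock: 1.25
tool_pos: [488.3, -395.5, 196.5]
tcp_rot: [[0.034, 0.999, -0.001], [0.999, -0.034, 0.0], [0.0, -0.001, -1.0]]
contact_force: [-1.3, -1.2, -0.6]
opening: 0.997
finger_force: 0.0
```

```bash
python3 - <<'E'
from h import *
s=env.observe(); print(s['clock'],s['tool_pos'],s['tcp_rot'].round(3),s['joint_pos'])
E
```

```text
1.25 [ 488.29744081 -395.49341152  196.5331648 ] [[ 0.034  0.999 -0.001]
 [ 0.999 -0.034  0.   ]
 [ 0.    -0.001 -1.   ]] [-6.80684660e-01  2.84371676e-01  4.02135933e-01  1.68954370e+00
 -1.77453117e-04  9.24084093e-01]
```

Request:
move_arm(
  moves=[
    {"x":0,"y":0,"z":-0.15,"rx":0,"ry":0,"rz":0},
    {"x":0,"y":0,"z":-0.3,"rx":0,"ry":0,"rz":0},
    {"x":0,"y":0,"z":-0.38,"rx":0,"ry":0,"rz":0},
    {"x":0,"y":0,"z":-0.38,"rx":0,"ry":0,"rz":0},
    {"x":0,"y":0,"z":-0.38,"rx":0,"ry":0,"rz":0},
  ],
)

```text
clock: 1.75
tool_pos: [487.3, -396.4, 103.2]
tcp_rot: [[0.038, 0.999, 0.0], [0.999, -0.038, -0.0], [-0.0, 0.0, -1.0]]
contact_force: [1.3, -0.2, 0.5]
opening: 1.001
finger_force: 0.0
```

Request:
move_arm(
  moves=[
    {"x":0,"y":0,"z":0,"rx":0,"ry":0,"rz":0},
    {"x":0,"y":0,"z":0,"rx":0,"ry":0,"rz":0},
    {"x":0,"y":0,"z":0,"rx":0,"ry":0,"rz":0},
    {"x":0,"y":0,"z":0,"rx":0,"ry":0,"rz":0},
    {"x":0,"y":0,"z":0,"rx":0,"ry":0,"rz":0},
  ],
  gripper=1,
  force=40,
)

```text
clock: 2.25
tool_pos: [488.3, -395.6, 102.3]
tcp_rot: [[0.033, 0.999, 0.0], [0.999, -0.033, -0.0], [-0.0, 0.0, -1.0]]
contact_force: [0.5, -0.3, 0.4]
opening: 0.145
finger_force: 0.0
```

Request:
move_arm(
  moves=[
    {"x":0,"y":0,"z":0,"rx":0,"ry":0,"rz":0},
    {"x":0,"y":0,"z":0,"rx":0,"ry":0,"rz":0},
    {"x":0,"y":0,"z":0,"rx":0,"ry":0,"rz":0},
  ],
)

```text
clock: 2.55
tool_pos: [488.2, -395.5, 102.1]
tcp_rot: [[0.033, 0.999, -0.0], [0.999, -0.033, -0.0], [-0.0, -0.0, -1.0]]
contact_force: [0.0, -0.2, -1.4]
opening: 0.0
finger_force: 0.0
```

```bash
python3 - <<'E'
from h import *
t=cam('top'); s=cam('side')
big=lambda im,x0,x1,y0,y1,k:cv2.resize(im[y0:y1,x0:x1,::-1],None,fx=k,fy=k,interpolation=cv2.INTER_CUBIC)
cv2.imwrite('pics/c2.png',np.hstack([big(t['color'],390,520,140,270,3),big(s['color'],300,430,110,240,3)]))
E
```

```text
(no output)
```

View pics/c2.png

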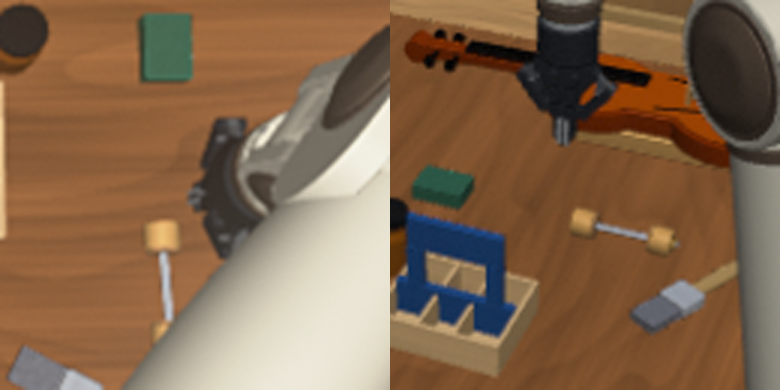

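The crop shows clamp B knocked flat. Its foot end is at about top px (444,218) and its nut end lies towards the robot, at about (443,252). The shut fingers are at (457,205). I'll check where the fingertips really are and measure how the clamp is lying.

```bash
python3 - <<'E'
from h import *
t=cam('top'); s=cam('side'); 
o,d=ray(s,358.3,157); 
for y in(-380,-395.5,-410): print('side tip ray at y',y,(o+d*(y-o[1])/d[1]).round(1))
print('top ray z100',onz(t,456.7,205,102).round(1))
for q,c in(('top',t),('side',s)):
    W=cloud(c); h=cv2.cvtColor(c['color'],cv2.COLOR_RGB2HSV)
    m=(W[...,0]>300)&(W[...,0]<540)&(abs(W[...,1]+385)<75)&(W[...,2]>8)&(W[...,2]<48)
    if q=='top': 
        g=(W[...,0]>300)&(W[...,0]<540)&(abs(W[...,1]+395)<60)&(W[...,2]>60)&(W[...,2]<260)&(h[...,1]<90); P=W[g]; print('grip lowest',P[np.argsort(P[:,2])[:5]].round())
    P=W[m]; vv,uu=np.nonzero(m); print(q,len(P),P.min(0).round(),P.max(0).round(),uu.min(),uu.max(),vv.min(),vv.max())
    r=cv2.minAreaRect(P[:,:2].astype(np.float32)); print(r)
    # discs: split along x
    for a,b in((P[:,0].max()-45,999),(0,P[:,0].min()+45)):
        k=P[(P[:,0]>a)&(P[:,0]<b)&(P[:,2]>20)]; print(len(k),k.mean(0).round(1),k.min(0).round(1),k.max(0).round(1))
    big=cv2.resize(c['color'][140:280,380:520,::-1] if q=='top' else c['color'][130:240,320:430,::-1],None,fx=3,fy=3)
E
```

```text
side tip ray at y -380 [ 481.  -380.   147.9]
side tip ray at y -395.5 [ 485.8 -395.5  137.2]
side tip ray at y -410 [ 490.3 -410.   127.1]
top ray z100 [ 492.1 -411.4  102. ]
grip lowest [[ 491. -385.  141.]
 [ 480. -386.  144.]
 [ 488. -385.  150.]
 [ 490. -384.  151.]
 [ 485. -384.  152.]]
top 237 [ 301. -414.    8.] [ 467. -310.   40.] 418 449 216 271
((380.28411865234375, -369.45916748046875), (55.45911407470703, 193.6610870361328), 64.90057373046875)
125 [ 450.9 -392.8   30.8] [ 423.6 -413.8   20.4] [ 467.1 -378.4   39.6]
8 [ 311.  -325.8   21.4] [ 301.  -376.1   20.3] [ 344.9 -316.    24.3]
side 215 [ 302. -458.    8.] [ 518. -311.   44.] 349 403 175 206
((410.3825378417969, -385.1474304199219), (144.82855224609375, 217.96194458007812), 89.19642639160156)<stdin>:15: RuntimeWarning: Mean of empty slice.
  ret = um.true_divide(
Traceback (most recent call last):
ValueError: zero-size array to reduction operation minimum which has no identity
```

```bash
python3 - <<'E'
from h import *
s=cam('side'); W=cloud(s); t=cam('top')
m=(abs(W[...,0]-488)<40)&(abs(W[...,1]+395)<45)&(W[...,2]>60)&(W[...,2]<230)
P=W[m]; vv,uu=np.nonzero(m); i=np.argsort(-vv)[:25]
print(np.c_[uu[i],vv[i],P[i].round()])
for v in range(145,164): print(v,s['color'][v,352:366].sum(1).tolist(), s['depth'][v,358])
print(env.observe()['joint_pos'],env.observe()['tool_pos'])
E
```

```text
[[ 359.  158.  483. -394.  134.]
 [ 358.  158.  482. -381.  143.]
 [ 357.  158.  486. -382.  141.]
 [ 360.  157.  476. -383.  147.]
 [ 359.  157.  482. -392.  140.]
 [ 358.  157.  483. -382.  147.]
 [ 357.  157.  488. -388.  142.]
 [ 356.  157.  491. -382.  144.]
 [ 355.  156.  496. -388.  144.]
 [ 359.  156.  479. -383.  151.]
 [ 361.  156.  475. -394.  145.]
 [ 360.  156.  476. -383.  152.]
 [ 357.  156.  487. -383.  149.]
 [ 356.  156.  493. -389.  144.]
 [ 358.  156.  483. -381.  151.]
 [ 357.  155.  488. -385.  152.]
 [ 358.  155.  484. -386.  152.]
 [ 359.  155.  481. -386.  153.]
 [ 360.  155.  478. -391.  150.]
 [ 356.  155.  492. -386.  150.]
 [ 355.  155.  494. -381.  153.]
 [ 360.  154.  476. -383.  160.]
 [ 361.  154.  474. -390.  157.]
 [ 354.  154.  502. -392.  149.]
 [ 357.  154.  488. -385.  157.]]
145 [89, 75, 75, 76, 85, 87, 72, 60, 55, 66, 93, 89, 93, 76] 1896.6396
146 [93, 76, 77, 75, 82, 84, 83, 80, 79, 73, 99, 96, 77, 78] 1899.3087
147 [170, 90, 73, 84, 72, 80, 66, 82, 73, 74, 77, 79, 81, 78] 1875.8328
148 [235, 145, 84, 86, 83, 91, 73, 73, 81, 73, 79, 69, 80, 7
[... 711 characters left out ...]
0, 210, 193, 230, 230, 231, 209, 221] 1908.8097
158 [250, 255, 256, 246, 203, 179, 256, 245, 229, 226, 232, 241, 240, 242] 1910.3951
159 [250, 253, 257, 250, 246, 236, 234, 232, 230, 232, 235, 241, 239, 235] 2163.7512
160 [254, 253, 250, 248, 240, 233, 232, 230, 229, 232, 240, 237, 235, 233] 2156.6584
161 [253, 249, 247, 243, 239, 235, 234, 229, 230, 238, 239, 235, 231, 231] 2139.2976
162 [251, 248, 243, 237, 232, 228, 227, 230, 235, 238, 234, 236, 232, 236] 2142.2502
163 [248, 241, 237, 233, 229, 226, 228, 233, 238, 237, 231, 226, 234, 237] 2128.2175
[-6.81072484e-01  2.60857527e-01  1.90312065e-01  1.50070463e+00
  2.59904449e-05  9.22909577e-01] [ 488.04587301 -395.51962367  101.82928791]
```

The side view puts the fingertips at z of about 135 while the reading says 102. That means the fingers probably shut on the rod end and tipped the clamp over. I'll check the offset at another height, clear of the clamp.

Request:
move_arm(
  moves=[
    {"x":0.2,"y":0,"z":-0.0,"rx":0,"ry":0,"rz":0},
    {"x":0.2,"y":0,"z":-0.1,"rx":0,"ry":0,"rz":0},
    {"x":0.2,"y":0,"z":-0.2,"rx":0,"ry":0,"rz":0},
    {"x":0.2,"y":0,"z":-0.2,"rx":0,"ry":0,"rz":0},
  ],
)

```text
clock: 3.25
tool_pos: [536.7, -394.2, 47.8]
tcp_rot: [[0.033, 0.999, -0.005], [0.999, -0.033, 0.004], [0.004, -0.005, -1.0]]
contact_force: [-0.3, 0.5, -0.7]
opening: 0.001
finger_force: 0.0
```

```bash
cat > tip.py <<'E'
from h import *
s=cam('side'); t=cam('top'); ob=env.observe(); p=ob['tool_pos']; print(p.round(1),ob['tcp_rot'].round(2).tolist())
for n,c in(('side',s),('top',t)):
    q=c['R']@p+c['t']; uv=cv2.projectPoints(p.reshape(1,3),cv2.Rodrigues(c['R'])[0],c['t'],c['K'],c['D'])[0].ravel(); print(n,'reported tip px',uv.round(1))
    u,v=uv.astype(int); im=c['color'][max(v-50,0):v+50,max(u-60,0):u+60,::-1].copy(); im=cv2.resize(im,None,fx=4,fy=4,interpolation=cv2.INTER_CUBIC)[:400,:400+80]
    cv2.drawMarker(im,(int((uv[0]-max(u-60,0))*4),int((uv[1]-max(v-50,0))*4)),(0,255,0),0,16,1)
    cv2.imwrite('pics/_%s.png'%n,im)
a=[cv2.resize(cv2.imread('pics/_%s.png'%n),(400,340)) for n in('side','top')]
import sys; cv2.imwrite('pics/%s.png'%sys.argv[1],np.hstack(a))
E
python3 tip.py tipA
```

```text
[ 537.8 -395.4   52.3] [[0.03, 1.0, -0.0], [1.0, -0.03, 0.0], [0.0, -0.0, -1.0]]
side reported tip px [344.7 172.8]
top reported tip px [444.8 191.8]
```

View pics/tipA.png

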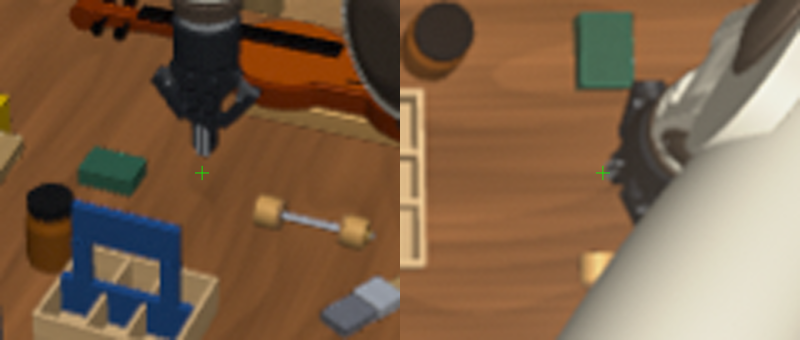

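Both views show the real tip about 30 mm above where the reading puts it. I'll find the exact figure with a gentle touch on bare bench.

Request:
move_arm(
  moves=[
    {"x":0,"y":0,"z":-0.1,"rx":0,"ry":0,"rz":0},
    {"x":0,"y":0,"z":-0.2,"rx":0,"ry":0,"rz":0},
    {"x":0,"y":0,"z":-0.24,"rx":0,"ry":0,"rz":0},
    {"x":0,"y":0,"z":-0.24,"rx":0,"ry":0,"rz":0},
    {"x":0,"y":0,"z":-0.24,"rx":0,"ry":0,"rz":0},
  ],
)

```text
clock: 3.85
tool_pos: [538.7, -396.1, -6.0]
tcp_rot: [[0.033, 0.999, 0.002], [0.999, -0.033, -0.001], [-0.001, 0.002, -1.0]]
contact_force: [-0.4, 0.8, -0.0]
opening: 0.003
finger_force: 0.0
```

Request:
move_arm(
  moves=[
    {"x":0,"y":0,"z":-0.016,"rx":0,"ry":0,"rz":0},
    {"x":0,"y":0,"z":-0.016,"rx":0,"ry":0,"rz":0},
  ],
)

```text
clock: 4.05
tool_pos: [538.5, -395.8, -11.2]
tcp_rot: [[0.033, 0.999, 0.001], [0.999, -0.033, -0.001], [-0.001, 0.001, -1.0]]
contact_force: [-0.9, -0.7, -0.3]
opening: -0.003
finger_force: 0.0
```

Request:
move_arm(
  moves=[
    {"x":0,"y":0,"z":-0.016,"rx":0,"ry":0,"rz":0},
    {"x":0,"y":0,"z":-0.016,"rx":0,"ry":0,"rz":0},
  ],
)

```text
clock: 4.25
tool_pos: [538.0, -395.4, -16.3]
tcp_rot: [[0.033, 0.999, -0.0], [0.999, -0.033, 0.0], [0.0, -0.0, -1.0]]
contact_force: [-0.4, -0.4, 0.4]
opening: 0.002
finger_force: 0.0
```

Request:
move_arm(
  moves=[
    {"x":0,"y":0,"z":-0.02,"rx":0,"ry":0,"rz":0},
    {"x":0,"y":0,"z":-0.02,"rx":0,"ry":0,"rz":0},
  ],
)

```text
clock: 4.45
tool_pos: [537.8, -395.3, -21.8]
tcp_rot: [[0.033, 0.999, -0.001], [0.999, -0.033, 0.001], [0.001, -0.001, -1.0]]
contact_force: [0.3, -0.1, -0.0]
opening: 0.003
finger_force: 0.0
```

Request:
move_arm(
  moves=[
    {"x":0,"y":0,"z":-0.01,"rx":0,"ry":0,"rz":0},
    {"x":0,"y":0,"z":-0.01,"rx":0,"ry":0,"rz":0},
  ],
)

```text
clock: 4.65
tool_pos: [538.0, -395.5, -23.8]
tcp_rot: [[0.033, 0.999, -0.0], [0.999, -0.033, 0.0], [0.0, -0.0, -1.0]]
contact_force: [-0.8, -0.2, 0.8]
opening: 0.002
finger_force: 0.0
```

```bash
python3 - <<'E'
from h import *
s=cam('side');W=cloud(s); ob=env.observe(); print(ob['tool_pos'],ob['contact_force'],ob['clock'])
u0=345
for v in range(166,184): print(v,s['color'][v,336:354].sum(1).tolist(), W[v,344].round())
E
```

```text
[ 538.02474249 -395.48395033  -23.62713149] [-0.03990143 -0.86567945 -0.49825604] 4.7
166 [96, 82, 74, 75, 75, 80, 72, 78, 78, 78, 78, 69, 65, 76, 102, 176, 237, 222] [ 537. -381.   93.]
167 [84, 88, 79, 88, 78, 83, 75, 76, 72, 77, 78, 74, 61, 82, 160, 240, 229, 200] [ 538. -386.   85.]
168 [79, 85, 100, 102, 82, 79, 77, 69, 72, 74, 81, 70, 55, 108, 203, 228, 196, 123] [ 541. -396.   73.]
169 [79, 79, 102, 98, 78, 72, 70, 69, 77, 76, 82, 70, 67, 105, 192, 199, 129, 77] [ 546. -410.   59.]
170 [104, 82, 80, 80, 79, 70, 62, 75, 91, 79, 77, 69, 69, 104, 149, 135, 75, 75] [ 544. -404.   58.]
171 [174, 87, 89, 86, 83, 76, 74, 75, 100, 78, 60, 67, 89, 95, 96, 84, 73, 80] [ 539. -391.   63.]
172 [236, 169, 168, 159, 102, 78, 84, 74, 77, 76, 75, 78, 78, 81, 82, 75, 80, 85] [ 539. -389.   60.]
173 [247, 249, 247, 237, 175, 93, 92, 100, 71, 81, 80, 71, 68, 68, 81, 76, 92, 137] [ 537. -385.   58.]
174 [246, 248, 245, 245, 217, 112, 133, 212, 116, 109, 79, 75, 82, 96, 95, 116, 162, 213] [ 538. -387.   52.]
175 [245, 247, 244, 242, 221, 116, 184, 288, 180, 197, 87, 70, 91, 151, 154, 183, 226, 232
[... 236 characters left out ...]
 -381.   42.]
178 [241, 240, 240, 245, 230, 141, 218, 246, 219, 278, 109, 67, 101, 191, 220, 229, 235, 235] [ 538. -389.   31.]
179 [240, 239, 246, 248, 230, 150, 211, 246, 217, 281, 111, 81, 134, 214, 224, 233, 236, 235] [ 534. -376.   37.]
180 [235, 240, 244, 246, 235, 201, 235, 246, 217, 275, 78, 104, 172, 220, 230, 230, 236, 233] [ 537. -387.   24.]
181 [235, 237, 243, 246, 249, 254, 270, 238, 221, 282, 131, 167, 214, 224, 229, 232, 234, 234] [ 536. -384.   21.]
182 [241, 238, 246, 249, 250, 244, 233, 219, 229, 278, 212, 218, 223, 227, 233, 230, 231, 236] [ 538. -389.   13.]
183 [238, 241, 246, 243, 248, 243, 234, 226, 223, 215, 227, 224, 226, 224, 233, 235, 236, 239] [ 540. -394.    3.]
```

Request:
move_arm(
  moves=[
    {"x":0,"y":0,"z":-0.012,"rx":0,"ry":0,"rz":0},
    {"x":0,"y":0,"z":-0.012,"rx":0,"ry":0,"rz":0},
  ],
)

```text
clock: 4.9
tool_pos: [538.0, -395.4, -26.8]
tcp_rot: [[0.033, 0.999, -0.0], [0.999, -0.033, 0.0], [0.0, -0.0, -1.0]]
contact_force: [0.7, 0.8, 0.3]
opening: 0.001
finger_force: 0.0
```

Request:
move_arm(
  moves=[
    {"x":0,"y":0,"z":-0.008,"rx":0,"ry":0,"rz":0},
    {"x":0,"y":0,"z":-0.008,"rx":0,"ry":0,"rz":0},
  ],
)

```text
clock: 5.1
tool_pos: [538.0, -395.5, -28.8]
tcp_rot: [[0.033, 0.999, -0.0], [0.999, -0.033, 0.0], [0.0, -0.0, -1.0]]
contact_force: [-0.4, -0.3, -1.3]
opening: -0.003
finger_force: 0.0
```

Request:
move_arm(
  moves=[
    {"x":0,"y":0,"z":-0.008,"rx":0,"ry":0,"rz":0},
    {"x":0,"y":0,"z":-0.008,"rx":0,"ry":0,"rz":0},
  ],
)

```text
clock: 5.3
tool_pos: [538.0, -395.5, -30.7]
tcp_rot: [[0.033, 0.999, -0.0], [0.999, -0.033, 0.0], [0.0, -0.0, -1.0]]
contact_force: [-0.2, 1.1, 0.2]
opening: -0.006
finger_force: 0.0
```

Request:
move_arm(
  moves=[
    {"x":0,"y":0,"z":-0.006,"rx":0,"ry":0,"rz":0},
    {"x":0,"y":0,"z":-0.006,"rx":0,"ry":0,"rz":0},
  ],
)

```text
clock: 5.5
tool_pos: [538.1, -395.5, -32.1]
tcp_rot: [[0.033, 0.999, -0.0], [0.999, -0.033, 0.0], [0.0, -0.0, -1.0]]
contact_force: [-0.2, -0.9, -0.0]
opening: 0.002
finger_force: 0.0
```

Request:
move_arm(
  moves=[
    {"x":0,"y":0,"z":-0.006,"rx":0,"ry":0,"rz":0},
    {"x":0,"y":0,"z":-0.006,"rx":0,"ry":0,"rz":0},
  ],
)

```text
clock: 5.7
tool_pos: [538.0, -395.5, -33.7]
tcp_rot: [[0.033, 0.999, -0.0], [0.999, -0.033, 0.0], [0.0, -0.0, -1.0]]
contact_force: [-0.0, 0.5, -0.3]
opening: 0.001
finger_force: 0.0
```

Request:
move_arm(
  moves=[
    {"x":0,"y":0,"z":-0.006,"rx":0,"ry":0,"rz":0},
    {"x":0,"y":0,"z":-0.006,"rx":0,"ry":0,"rz":0},
  ],
)

```text
clock: 5.9
tool_pos: [538.3, -395.6, -34.1]
tcp_rot: [[0.033, 0.999, 0.0], [0.999, -0.033, -0.0], [-0.0, 0.001, -1.0]]
contact_force: [-1.9, 1.5, 5.7]
opening: 0.005
finger_force: 2.7
```

Contact comes at a reading of -34, so the real tip is 34 mm above the reported one when pointing down. I'll lift, turn and lean the tool 45°. That will show whether the error runs along the tool, and it is also the pose I need to pick up the lying clamp.

Request:
move_arm(
  moves=[
    {"x":0,"y":0,"z":0.2,"rx":0,"ry":0,"rz":0},
    {"x":0,"y":0,"z":0.4,"rx":0,"ry":0,"rz":0.2},
    {"x":-0.1,"y":0,"z":0.6,"rx":0,"ry":0,"rz":0.4},
    {"x":-0.2,"y":0,"z":0.8,"rx":0,"ry":0,"rz":0.6},
    {"x":-0.2,"y":0,"z":0.8,"rx":0,"ry":0,"rz":0.7},
  ],
  gripper=-1,
)

```text
clock: 6.4
tool_pos: [487.9, -396.7, 171.8]
tcp_rot: [[-0.498, 0.867, 0.006], [0.867, 0.498, -0.005], [-0.007, 0.003, -1.0]]
contact_force: [0.4, -0.6, 0.0]
opening: 0.847
finger_force: 0.0
```

Request:
move_arm(
  moves=[
    {"x":-0.2,"y":0,"z":0,"rx":0,"ry":0,"rz":0.2},
    {"x":-0.3,"y":0,"z":0,"rx":0,"ry":0,"rz":0.4},
    {"x":-0.4,"y":0,"z":0,"rx":0,"ry":0,"rz":0.6},
    {"x":-0.4,"y":0,"z":0,"rx":0,"ry":0,"rz":0.8},
    {"x":-0.4,"y":0,"z":0,"rx":0,"ry":0,"rz":0.8},
  ],
)

```text
clock: 6.9
tool_pos: [387.6, -395.8, 165.6]
tcp_rot: [[-0.912, 0.411, 0.001], [0.411, 0.912, -0.001], [-0.001, -0.0, -1.0]]
contact_force: [0.2, -0.1, 0.9]
opening: 1.0
finger_force: 0.0
```

Request:
move_arm(
  moves=[
    {"x":0,"y":0,"z":0,"rx":0,"ry":0,"rz":0.18},
    {"x":0,"y":0,"z":0,"rx":0,"ry":0,"rz":0.36},
    {"x":0,"y":0,"z":0,"rx":0,"ry":0,"rz":0.5},
    {"x":0,"y":0,"z":0,"rx":0,"ry":0,"rz":0.54},
    {"x":0,"y":0,"z":0,"rx":0,"ry":0,"rz":0.54},
  ],
)

```text
clock: 7.4
tool_pos: [388.6, -395.5, 164.9]
tcp_rot: [[-1.0, 0.004, -0.0], [0.004, 1.0, 0.0], [0.0, 0.0, -1.0]]
contact_force: [0.1, 1.0, 0.1]
opening: 0.999
finger_force: 0.0
```

Request:
move_arm(
  moves=[
    {"x":0,"y":0,"z":0,"rx":0,"ry":-0.18,"rz":0},
    {"x":0,"y":0,"z":0,"rx":0,"ry":-0.36,"rz":0},
    {"x":0,"y":0,"z":0,"rx":0,"ry":-0.54,"rz":0},
    {"x":0,"y":0,"z":0,"rx":0,"ry":-0.72,"rz":0},
    {"x":0,"y":0,"z":0,"rx":0,"ry":-0.85,"rz":0},
  ],
)

```text
clock: 7.9
tool_pos: [387.8, -395.5, 165.6]
tcp_rot: [[-0.782, 0.005, 0.623], [0.005, 1.0, -0.001], [-0.623, 0.002, -0.782]]
contact_force: [1.0, 0.6, -0.9]
opening: 1.003
finger_force: 0.0
```

Request:
move_arm(
  moves=[
    {"x":0,"y":0,"z":0,"rx":0,"ry":-0.15,"rz":0},
    {"x":0,"y":0,"z":0,"rx":0,"ry":-0.15,"rz":0},
    {"x":0,"y":0,"z":0,"rx":0,"ry":-0.15,"rz":0},
  ],
  gripper=1,
)

```text
clock: 8.2
tool_pos: [387.7, -395.9, 165.0]
tcp_rot: [[-0.709, 0.004, 0.706], [0.004, 1.0, -0.001], [-0.706, 0.003, -0.709]]
contact_force: [0.1, 0.1, 0.4]
opening: 0.516
finger_force: 0.0
```

```bash
python3 tip.py tipB; python3 -c "
from rig import env; print(env.observe()['joint_pos'].round(3))"
```

```text
[ 388.7 -396.1  166.2] [[-0.71, 0.0, 0.71], [0.0, 1.0, -0.0], [-0.71, 0.0, -0.71]]
side reported tip px [383.9 155.5]
top reported tip px [461.5 240.8]
[-1.18  -0.346 -0.47   1.083  0.711 -1.041]
```

View pics/tipB.png

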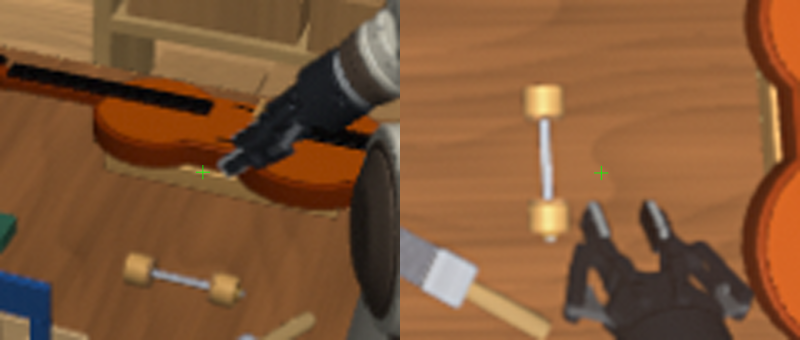

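Request:
move_arm(
  moves=[
    {"x":0,"y":0,"z":0,"rx":0,"ry":0,"rz":0},
    {"x":0,"y":0,"z":0,"rx":0,"ry":0,"rz":0},
    {"x":0,"y":0,"z":0,"rx":0,"ry":0,"rz":0},
  ],
)

```text
clock: 8.6
tool_pos: [388.6, -395.5, 165.3]
tcp_rot: [[-0.707, 0.0, 0.707], [0.001, 1.0, 0.0], [-0.707, 0.001, -0.707]]
contact_force: [0.7, -0.0, -0.0]
opening: 0.004
finger_force: 0.0
```

```bash
cat > clampB.py <<'E'
from h import *
t=cam('top'); s=cam('side'); ob=env.observe(); p=ob['tool_pos']; R=ob['tcp_rot']; print(p.round(1),ob['opening'])
for n,c in(('top',t),('side',s)):
    W=cloud(c); h=cv2.cvtColor(c['color'],cv2.COLOR_RGB2HSV)
    L=(W-p)@R; m=(np.abs(L[...,0])<40)&(np.abs(L[...,1])<30)&(L[...,2]>-75)&(L[...,2]<30)&(W[...,2]>60)
    Q=L[m]; print(n,'tip in tool frame: z99',np.percentile(Q[:,2],[50,95,100]).round(1)); k=Q[Q[:,2]>np.percentile(Q[:,2],70)]; print(len(k),'x,y range',k.min(0).round(1),k.max(0).round(1),k.mean(0).round(1), 'median y',np.median(k[:,1]).round(1))
    m=(W[...,0]>290)&(W[...,0]<480)&(W[...,1]<-340)&(W[...,1]>-440)&(W[...,2]>22)&(W[...,2]<45)&(h[...,1]>70)
    nn,lab,st,ce=cv2.connectedComponentsWithStats(m.astype(np.uint8))
    for i in range(1,nn):
        if st[i,4]>25:
            P=W[lab==i]; print(n,'disc',st[i,4],ce[i].round(1),P.mean(0).round(1),P.min(0).round(1),P.max(0).round(1),'onz',onz(c,*ce[i],32 ).round(1))
E
python3 clampB.py
```

```text
[ 388.4 -395.5  165.2] 0.003528764074198364
top tip in tool frame: z99 [-55.9 -39.5 -37.3]
39 x,y range [-12.3 -15.1 -49.8] [  9.8  13.9 -37.3] [ -5.6   1.6 -44.3] median y 2.6
top disc 107 [443.8 220.3] [ 452.9 -393.6   31.9] [ 438.2 -413.3   22. ] [ 467.  -378.7   40.5] onz [ 452.8 -393.6   32. ]
top disc 115 [445.2 253.8] [ 351.6 -391.6   32.2] [ 335.4 -411.3   22.3] [ 366.1 -377.5   40.5] onz [ 351.6 -391.7   32. ]
side tip in tool frame: z99 [-53.3 -38.2 -33.7]
15 x,y range [-12.1  -6.  -47.4] [ 12.2  14.8 -33.7] [ -3.    6.1 -42. ] median y 7.6
side disc 47 [364.7 182.7] [ 453.7 -387.5   32.1] [ 440.2 -403.7   24.2] [ 468.8 -372.    42.1] onz [ 453.8 -387.6   32. ]
side disc 60 [390.2 188.8] [ 352.9 -386.8   30.7] [ 334.4 -407.6   22.5] [ 368.9 -369.9   42. ] onz [ 352.5 -385.1   32. ]
```

The fingertips sit 34–36 mm short along the tool axis, with no sideways offset. So I'll use grasp point = reported − 53 mm along tool z. The lying clamp's upper disc is at about (349,-394.5). I'll grip it with the 45° lean, then roll the tool 180° to stand the clamp upright.

Request:
move_arm(
  moves=[
    {"x":0,"y":0.004,"z":-0.05,"rx":0,"ry":0,"rz":0},
    {"x":0,"y":0.004,"z":-0.15,"rx":0,"ry":0,"rz":0},
    {"x":0,"y":0.004,"z":-0.3,"rx":0,"ry":0,"rz":0},
    {"x":0,"y":0.004,"z":-0.45,"rx":0,"ry":0,"rz":0},
    {"x":0,"y":0.004,"z":-0.5,"rx":0,"ry":0,"rz":0},
  ],
  gripper=-1,
)

```text
clock: 9.2
tool_pos: [387.0, -392.0, 34.9]
tcp_rot: [[-0.709, 0.001, 0.705], [0.006, 1.0, 0.004], [-0.705, 0.007, -0.709]]
contact_force: [0.4, 1.0, 0.4]
opening: 0.843
finger_force: 0.0
```

Request:
move_arm(
  moves=[
    {"x":0,"y":0,"z":-0.1,"rx":0,"ry":0,"rz":0},
    {"x":0,"y":0,"z":-0.18,"rx":0,"ry":0,"rz":0},
    {"x":0,"y":0,"z":-0.22,"rx":0,"ry":0,"rz":0},
    {"x":0,"y":0,"z":-0.22,"rx":0,"ry":0,"rz":0},
  ],
)

```text
clock: 9.6
tool_pos: [387.9, -394.0, -15.9]
tcp_rot: [[-0.708, 0.001, 0.707], [0.003, 1.0, 0.001], [-0.707, 0.003, -0.708]]
contact_force: [-0.3, -0.6, 0.0]
opening: 0.995
finger_force: 0.0
```

Request:
move_arm(
  moves=[
    {"x":0,"y":0,"z":0,"rx":0,"ry":0,"rz":0},
    {"x":0,"y":0,"z":0,"rx":0,"ry":0,"rz":0},
    {"x":0,"y":0,"z":0,"rx":0,"ry":0,"rz":0},
    {"x":0,"y":0,"z":0,"rx":0,"ry":0,"rz":0},
    {"x":0,"y":0,"z":0,"rx":0,"ry":0,"rz":0},
  ],
  gripper=1,
  force=60,
)

```text
clock: 10.1
tool_pos: [388.5, -395.3, -13.7]
tcp_rot: [[-0.706, 0.001, 0.708], [0.001, 1.0, -0.001], [-0.708, -0.0, -0.706]]
contact_force: [-3.0, 0.3, 6.0]
opening: 0.402
finger_force: 59.2
```

Request:
move_arm(
  moves=[
    {"x":0,"y":0,"z":0.12,"rx":0,"ry":0,"rz":0},
    {"x":0,"y":0,"z":0.25,"rx":0,"ry":0,"rz":0},
    {"x":0,"y":0,"z":0.4,"rx":0,"ry":0,"rz":0},
    {"x":0,"y":0,"z":0.55,"rx":0,"ry":0,"rz":0},
    {"x":0,"y":0,"z":0.64,"rx":0,"ry":0,"rz":0},
  ],
)

```text
clock: 10.6
tool_pos: [388.4, -395.1, 148.4]
tcp_rot: [[-0.706, 0.001, 0.708], [-0.0, 1.0, -0.002], [-0.708, -0.002, -0.706]]
contact_force: [0.5, -1.0, -0.9]
opening: 0.399
finger_force: 59.9
```

Request:
move_arm(
  moves=[
    {"x":0,"y":0,"z":0,"rx":0.113,"ry":0,"rz":-0.113},
    {"x":0,"y":0,"z":0,"rx":0.226,"ry":0,"rz":-0.226},
    {"x":0,"y":0,"z":0,"rx":0.339,"ry":0,"rz":-0.339},
    {"x":0,"y":0,"z":0,"rx":0.452,"ry":0,"rz":-0.452},
    {"x":0,"y":0,"z":0,"rx":0.5657,"ry":0,"rz":-0.5657},
  ],
)

```text
clock: 11.1
tool_pos: [388.0, -394.4, 144.7]
tcp_rot: [[-0.569, 0.42, 0.707], [0.594, 0.805, 0.0], [-0.569, 0.42, -0.708]]
contact_force: [0.8, -0.8, -1.2]
opening: 0.399
finger_force: 59.9
```

Request:
move_arm(
  moves=[
    {"x":0,"y":0,"z":0,"rx":0.113,"ry":0,"rz":-0.113},
    {"x":0,"y":0,"z":0,"rx":0.226,"ry":0,"rz":-0.226},
    {"x":0,"y":0,"z":0,"rx":0.339,"ry":0,"rz":-0.339},
    {"x":0,"y":0,"z":0,"rx":0.452,"ry":0,"rz":-0.452},
    {"x":0,"y":0,"z":0,"rx":0.5657,"ry":0,"rz":-0.5657},
  ],
)

```text
clock: 11.6
tool_pos: [388.0, -394.3, 144.6]
tcp_rot: [[-0.214, 0.675, 0.707], [0.953, 0.302, 0.0], [-0.213, 0.674, -0.708]]
contact_force: [0.7, -1.1, -1.2]
opening: 0.403
finger_force: 59.9
```

Request:
move_arm(
  moves=[
    {"x":0,"y":0,"z":0,"rx":0.113,"ry":0,"rz":-0.113},
    {"x":0,"y":0,"z":0,"rx":0.226,"ry":0,"rz":-0.226},
    {"x":0,"y":0,"z":0,"rx":0.339,"ry":0,"rz":-0.339},
    {"x":0,"y":0,"z":0,"rx":0.452,"ry":0,"rz":-0.452},
    {"x":0,"y":0,"z":0,"rx":0.5657,"ry":0,"rz":-0.5657},
  ],
)

```text
clock: 12.1
tool_pos: [388.0, -394.3, 144.7]
tcp_rot: [[0.223, 0.671, 0.707], [0.949, -0.316, 0.0], [0.224, 0.67, -0.708]]
contact_force: [0.0, 0.1, -1.6]
opening: 0.399
finger_force: 59.8
```

Request:
move_arm(
  moves=[
    {"x":0,"y":0,"z":0,"rx":0.113,"ry":0,"rz":-0.113},
    {"x":0,"y":0,"z":0,"rx":0.226,"ry":0,"rz":-0.226},
    {"x":0,"y":0,"z":0,"rx":0.339,"ry":0,"rz":-0.339},
    {"x":0,"y":0,"z":0,"rx":0.452,"ry":0,"rz":-0.452},
    {"x":0,"y":0,"z":0,"rx":0.5657,"ry":0,"rz":-0.5657},
  ],
)

```text
clock: 12.6
tool_pos: [388.0, -394.4, 144.7]
tcp_rot: [[0.575, 0.412, 0.707], [0.582, -0.813, 0.0], [0.575, 0.411, -0.708]]
contact_force: [-0.2, 0.5, -1.9]
opening: 0.4
finger_force: 59.8
```

Request:
move_arm(
  moves=[
    {"x":0,"y":0,"z":0,"rx":0.113,"ry":0,"rz":-0.113},
    {"x":0,"y":0,"z":0,"rx":0.226,"ry":0,"rz":-0.226},
    {"x":0,"y":0,"z":0,"rx":0.339,"ry":0,"rz":-0.339},
    {"x":0,"y":0,"z":0,"rx":0.452,"ry":0,"rz":-0.452},
    {"x":0,"y":0,"z":0,"rx":0.5657,"ry":0,"rz":-0.5657},
  ],
)

```text
clock: 13.1
tool_pos: [388.0, -394.4, 144.7]
tcp_rot: [[0.707, -0.005, 0.707], [-0.007, -1.0, 0.0], [0.707, -0.005, -0.708]]
contact_force: [0.9, 0.3, -1.4]
opening: 0.399
finger_force: 59.9
```

```bash
cat > held.py <<'E'
from h import *
import sys
ob=env.observe(); p=ob['tool_pos']; R=ob['tcp_rot']; print(p.round(1),R.round(3).tolist(),ob['opening'],ob['joint_pos'].round(2))
for n in('top','side'):
    c=cam(n); W=cloud(c); h=cv2.cvtColor(c['color'],cv2.COLOR_RGB2HSV)
    G=p-53*R[:,2]
    m=(np.hypot(W[...,0]-G[0],W[...,1]-G[1])<80)&(W[...,2]>20)&(W[...,2]<G[2]+45)&(h[...,1]>90)&(h[...,0]>12)&(h[...,0]<28)&(h[...,2]>130)
    nn,lab,st,ce=cv2.connectedComponentsWithStats(m.astype(np.uint8))
    for i in range(1,nn):
        if st[i,4]>15:
            P=W[lab==i]; print(n,st[i,4],ce[i].round(1),P.mean(0).round(1),np.percentile(P,3,0).round(1),np.percentile(P,97,0).round(1))
    if n=='side': save(c,sys.argv[1])
E
python3 held.py held1
```

```text
[ 388.  -394.4  144.7] [[0.707, -0.005, 0.707], [-0.007, -1.0, 0.0], [0.707, -0.005, -0.708]] 0.3988159102934408 [-1.18 -0.35 -0.51  1.04  0.71  2.1 ]
top 93 [448.5 253.3] [ 354.1 -383.7   88.9] [ 337.9 -397.1   65.4] [ 369.2 -374.2   98. ]
top 141 [465.4 253.9] [ 354.2 -395.1  191.8] [ 338.4 -411.5  188.4] [ 369.6 -380.3  197.3]
side 18 [391.3 151.6] [ 361.1 -389.7  193.3] [ 349.1 -407.   188.3] [ 370.2 -375.9  199.4]
side 55 [391.2 177.4] [ 352.  -383.4   85.9] [ 341.4 -402.    67.7] [ 370.7 -372.4   96.1]
```

View pics/held1.png

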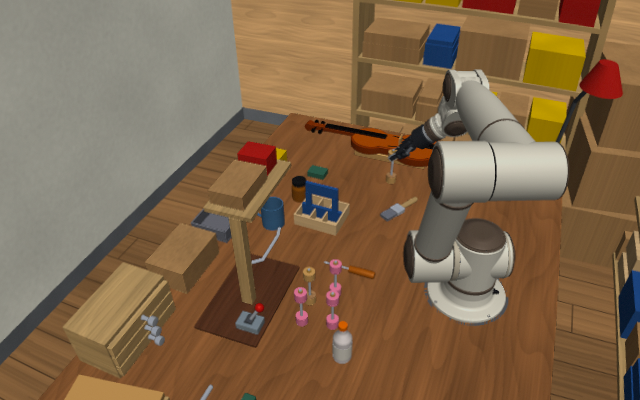

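Clamp B is upright in the gripper at about (354,-395.5), its underside about 62 mm up. The side view shows it at (391,165). I'll stand it on the bench there and regrasp it from above.

Request:
move_arm(
  moves=[
    {"x":0,"y":0,"z":-0.1,"rx":0,"ry":0,"rz":0},
    {"x":0,"y":0,"z":-0.18,"rx":0,"ry":0,"rz":0},
    {"x":0,"y":0,"z":-0.225,"rx":0,"ry":0,"rz":0},
    {"x":0,"y":0,"z":-0.24,"rx":0,"ry":0,"rz":0},
    {"x":0,"y":0,"z":-0.24,"rx":0,"ry":0,"rz":0},
  ],
)

```text
clock: 13.7
tool_pos: [388.1, -394.5, 85.1]
tcp_rot: [[0.707, -0.0, 0.707], [-0.001, -1.0, 0.0], [0.707, -0.001, -0.707]]
contact_force: [-0.1, 0.2, -1.2]
opening: 0.401
finger_force: 60.0
```

```bash
python3 held.py held2
```

```text
[ 388.1 -394.5   85.1] [[0.707, -0.0, 0.707], [-0.001, -1.0, 0.0], [0.707, -0.001, -0.707]] 0.4008940179846091 [-1.18 -0.32 -0.61  0.92  0.71  2.1 ]
top 66 [443.  252.6] [ 355.4 -383.9   36.5] [ 339.  -397.9   22.7] [ 368.9 -364.1  119.2]
top 127 [457.4 253.5] [ 354.1 -394.8  131.8] [ 339.  -412.7  126.3] [ 369.4 -379.9  138.1]
side 40 [390.3 188.2] [ 353.3 -389.7   31.2] [ 342.2 -407.2   21.9] [ 371.1 -376.4   39.6]
```

Request:
move_arm(
  moves=[
    {"x":0,"y":0,"z":-0.008,"rx":0,"ry":0,"rz":0},
    {"x":0,"y":0,"z":-0.008,"rx":0,"ry":0,"rz":0},
  ],
)

```text
clock: 14.0
tool_pos: [388.2, -394.8, 83.5]
tcp_rot: [[0.707, -0.001, 0.707], [-0.001, -1.0, -0.0], [0.707, -0.001, -0.707]]
contact_force: [-0.1, -0.3, -1.5]
opening: 0.401
finger_force: 60.0
```

Request:
move_arm(
  moves=[
    {"x":0,"y":0,"z":0,"rx":0,"ry":0,"rz":0},
    {"x":0,"y":0,"z":0,"rx":0,"ry":0,"rz":0},
    {"x":0,"y":0,"z":0,"rx":0,"ry":0,"rz":0},
    {"x":0,"y":0,"z":0,"rx":0,"ry":0,"rz":0},
    {"x":0,"y":0,"z":0,"rx":0,"ry":0,"rz":0},
  ],
  gripper=-1,
)

```text
clock: 14.5
tool_pos: [388.2, -394.6, 83.2]
tcp_rot: [[0.707, -0.001, 0.707], [-0.002, -1.0, -0.0], [0.707, -0.001, -0.707]]
contact_force: [0.8, -0.4, -0.1]
opening: 1.001
finger_force: 0.0
```

Request:
move_arm(
  moves=[
    {"x":-0.07,"y":0,"z":0.07,"rx":0,"ry":0,"rz":0},
    {"x":-0.15,"y":0,"z":0.15,"rx":0,"ry":0,"rz":0},
    {"x":-0.28,"y":0,"z":0.28,"rx":0,"ry":0,"rz":0},
    {"x":-0.4,"y":0,"z":0.4,"rx":0,"ry":0,"rz":0},
    {"x":-0.4,"y":0,"z":0.4,"rx":0,"ry":0,"rz":0},
  ],
)

```text
clock: 15.0
tool_pos: [286.4, -396.6, 187.4]
tcp_rot: [[0.706, -0.004, 0.708], [0.0, -1.0, -0.006], [0.708, 0.004, -0.706]]
contact_force: [0.8, -1.0, -0.7]
opening: 0.998
finger_force: 0.0
```

```bash
cat > up.py <<'E'
from h import *
import sys
x,y=map(float,sys.argv[1:3])
ob=env.observe(); print(ob['clock'],ob['tool_pos'].round(1),ob['tcp_rot'].round(3).tolist())
for n in('top','side'):
    W=cloud(cam(n)); m=(np.hypot(W[...,0]-x,W[...,1]-y)<40)&(W[...,2]>118)&(W[...,2]<142); P=W[m]
    if len(P)>5: print(n,len(P),np.round(cv2.minEnclosingCircle(P[:,:2].astype(np.float32))[0],1),P.mean(0).round(1),np.percentile(P,[3,97],0).round(1).tolist())
E
python3 up.py 354 -395
```

```text
15.0 [ 286.4 -396.6  187.4] [[0.706, -0.004, 0.708], [0.0, -1.0, -0.006], [0.708, 0.004, -0.706]]
top 150 [ 354.5 -394.3] [ 353.7 -392.2  129.9] [[338.9, -410.7, 121.6], [369.3, -376.9, 137.8]]
side 67 [ 354.7 -387.2] [ 353.6 -386.   128.8] [[339.0, -404.9, 120.2], [371.8, -368.2, 138.1]]
```

Request:
move_arm(
  moves=[
    {"x":0.05,"y":0,"z":0,"rx":0,"ry":0.18,"rz":0},
    {"x":0.1,"y":0,"z":0,"rx":0,"ry":0.36,"rz":0},
    {"x":0.15,"y":0,"z":0,"rx":0,"ry":0.54,"rz":0},
    {"x":0.2,"y":0,"z":0,"rx":0,"ry":0.7,"rz":0},
    {"x":0.264,"y":0,"z":0,"rx":0,"ry":0.8,"rz":0},
  ],
)

```text
clock: 15.6
tool_pos: [356.2, -393.9, 182.7]
tcp_rot: [[0.988, 0.0, 0.152], [0.001, -1.0, -0.001], [0.152, 0.001, -0.988]]
contact_force: [-0.9, -0.7, -1.4]
opening: 1.004
finger_force: 0.0
```

Request:
move_arm(
  moves=[
    {"x":0,"y":0,"z":0,"rx":0,"ry":0.15,"rz":0},
    {"x":0,"y":0,"z":0,"rx":0,"ry":0.2,"rz":0},
    {"x":0,"y":0,"z":0,"rx":0,"ry":0.2,"rz":0},
  ],
)

```text
clock: 15.9
tool_pos: [355.5, -393.7, 181.2]
tcp_rot: [[1.0, 0.001, -0.001], [0.001, -1.0, 0.002], [-0.001, -0.002, -1.0]]
contact_force: [0.0, -0.3, -0.4]
opening: 1.001
finger_force: 0.0
```

Request:
move_arm(
  moves=[
    {"x":0,"y":0,"z":0,"rx":0,"ry":0,"rz":0.17},
    {"x":0,"y":0,"z":0,"rx":0,"ry":0,"rz":0.34},
    {"x":0,"y":0,"z":0,"rx":0,"ry":0,"rz":0.51},
    {"x":0,"y":0,"z":0,"rx":0,"ry":0,"rz":0.68},
    {"x":0,"y":0,"z":0,"rx":0,"ry":0,"rz":0.8},
  ],
)

```text
clock: 16.4
tool_pos: [353.3, -394.6, 182.9]
tcp_rot: [[0.808, 0.589, 0.003], [0.589, -0.808, 0.0], [0.002, 0.001, -1.0]]
contact_force: [-0.6, 0.2, -0.1]
opening: 0.997
finger_force: 0.0
```

Request:
move_arm(
  moves=[
    {"x":0,"y":0,"z":0,"rx":0,"ry":0,"rz":0.17},
    {"x":0,"y":0,"z":0,"rx":0,"ry":0,"rz":0.34},
    {"x":0,"y":0,"z":0,"rx":0,"ry":0,"rz":0.51},
    {"x":0,"y":0,"z":0,"rx":0,"ry":0,"rz":0.68},
    {"x":0,"y":0,"z":0,"rx":0,"ry":0,"rz":0.8},
  ],
)

```text
clock: 16.9
tool_pos: [353.3, -394.6, 182.9]
tcp_rot: [[0.307, 0.952, 0.003], [0.952, -0.307, 0.0], [0.001, 0.002, -1.0]]
contact_force: [-0.1, -0.4, 0.3]
opening: 1.0
finger_force: 0.0
```

Request:
move_arm(
  moves=[
    {"x":0,"y":0,"z":0,"rx":0,"ry":0,"rz":0.17},
    {"x":0,"y":0,"z":0,"rx":0,"ry":0,"rz":0.3},
    {"x":0,"y":0,"z":0,"rx":0,"ry":0,"rz":0.358},
    {"x":0,"y":0,"z":0,"rx":0,"ry":0,"rz":0.358},
    {"x":0,"y":0,"z":0,"rx":0,"ry":0,"rz":0.358},
  ],
)

```text
clock: 17.4
tool_pos: [353.5, -394.6, 183.1]
tcp_rot: [[0.037, 0.999, 0.001], [0.999, -0.037, 0.0], [0.0, 0.001, -1.0]]
contact_force: [0.5, -0.5, -1.5]
opening: 0.998
finger_force: 0.0
```

Request:
move_arm(
  moves=[
    {"x":0.004,"y":0,"z":-0.14,"rx":0,"ry":0,"rz":0},
    {"x":0.004,"y":0,"z":-0.28,"rx":0,"ry":0,"rz":0},
    {"x":0.004,"y":0,"z":-0.4,"rx":0,"ry":0,"rz":0},
    {"x":0.004,"y":0,"z":-0.484,"rx":0,"ry":0,"rz":0},
    {"x":0.004,"y":0,"z":-0.484,"rx":0,"ry":0,"rz":0},
  ],
)

```text
clock: 17.9
tool_pos: [353.6, -393.1, 59.0]
tcp_rot: [[0.036, 0.999, -0.003], [0.999, -0.036, 0.004], [0.004, -0.003, -1.0]]
contact_force: [0.5, 0.9, -1.3]
opening: 1.003
finger_force: 0.0
```

Request:
move_arm(
  moves=[
    {"x":0,"y":0,"z":0,"rx":0,"ry":0,"rz":0},
    {"x":0,"y":0,"z":0,"rx":0,"ry":0,"rz":0},
    {"x":0,"y":0,"z":0,"rx":0,"ry":0,"rz":0},
    {"x":0,"y":0,"z":0,"rx":0,"ry":0,"rz":0},
    {"x":0,"y":0,"z":0,"rx":0,"ry":0,"rz":0},
  ],
  gripper=1,
  force=50,
)

```text
clock: 18.4
tool_pos: [355.7, -395.2, 63.5]
tcp_rot: [[0.035, 0.999, 0.002], [0.999, -0.035, -0.002], [-0.002, 0.002, -1.0]]
contact_force: [-0.1, 0.3, 4.7]
opening: 0.409
finger_force: 49.4
```

Request:
move_arm(
  moves=[
    {"x":0,"y":0,"z":0.12,"rx":0,"ry":0,"rz":0},
    {"x":0,"y":0,"z":0.25,"rx":0,"ry":0,"rz":0},
    {"x":0,"y":0,"z":0.38,"rx":0,"ry":0,"rz":0},
    {"x":0,"y":0,"z":0.46,"rx":0,"ry":0,"rz":0},
    {"x":0,"y":0,"z":0.48,"rx":0,"ry":0,"rz":0},
  ],
)

```text
clock: 18.9
tool_pos: [355.8, -395.3, 184.8]
tcp_rot: [[0.035, 0.999, 0.003], [0.999, -0.035, -0.003], [-0.003, 0.003, -1.0]]
contact_force: [-0.0, -0.4, -1.8]
opening: 0.409
finger_force: 50.4
```

Request:
move_arm(
  moves=[
    {"x":0.04,"y":0.05,"z":0,"rx":0,"ry":0,"rz":0},
    {"x":0.1,"y":0.14,"z":0,"rx":0,"ry":0,"rz":0},
    {"x":0.18,"y":0.25,"z":0,"rx":0,"ry":0,"rz":0},
    {"x":0.24,"y":0.34,"z":0,"rx":0,"ry":0,"rz":0},
    {"x":0.272,"y":0.387,"z":0,"rx":0,"ry":0,"rz":0},
  ],
)

```text
clock: 19.4
tool_pos: [423.9, -295.3, 180.5]
tcp_rot: [[0.033, 0.999, -0.002], [0.999, -0.033, 0.002], [0.002, -0.002, -1.0]]
contact_force: [-1.0, 0.1, -0.9]
opening: 0.407
finger_force: 50.4
```

Request:
move_arm(
  moves=[
    {"x":0.08,"y":0.11,"z":0,"rx":0,"ry":0,"rz":0},
    {"x":0.16,"y":0.22,"z":0,"rx":0,"ry":0,"rz":0},
    {"x":0.23,"y":0.32,"z":0,"rx":0,"ry":0,"rz":0},
    {"x":0.272,"y":0.387,"z":0,"rx":0,"ry":0,"rz":0},
    {"x":0.272,"y":0.387,"z":0,"rx":0,"ry":0,"rz":0},
  ],
)

```text
clock: 19.9
tool_pos: [491.9, -198.8, 180.7]
tcp_rot: [[0.032, 0.999, -0.002], [0.999, -0.032, 0.001], [0.001, -0.002, -1.0]]
contact_force: [-0.2, 0.7, -1.6]
opening: 0.408
finger_force: 50.4
```

```bash
sed -i "s/if n=='side': save(c,sys.argv\[1\])/pass/" held.py; python3 held.py x; sed -i 's/<80)/<80)/' held.py; sed 's/onz(t,371,190,150)/onz(t,371,190,150)/' m1.py | sed -n '17,33p' > /dev/null
```

```text
[ 491.9 -198.8  180.7] [[0.032, 0.999, -0.002], [0.999, -0.032, 0.001], [0.001, -0.002, -1.0]] 0.4081968617540717 [-0.38  0.04  0.09  1.63  0.    1.22]
top 32 [381.8 185. ] [ 565.  -207.7   42.4] [ 562.  -223.    33.4] [ 568.1 -192.7   47.6]
top 30 [361.  199.9] [ 520.8 -142.5   39.3] [ 519.  -160.1   20.2] [ 523.4 -126.9   49.3]
top 96 [381.2 205.6] [ 492.4 -188.6  136.9] [ 473.2 -200.6   39.4] [ 521.4 -180.1  228.9]
top 57 [369.4 218.2] [ 463.8 -165.6   44.9] [ 460.4 -204.5   41.3] [ 468.2 -126.9   48.7]
side 61 [338.9 162.1] [ 488.7 -189.5  244.2] [ 478.7 -207.   228.9] [ 505.1 -178.2  251.8]
side 57 [339.1 186. ] [ 487.4 -191.5  144.3] [ 475.6 -213.5  124.1] [ 506.3 -177.2  152.4]
side 65 [326.3 201.3] [ 546.8 -222.1   37.9] [ 521.8 -233.6   22.8] [ 565.9 -192.4   48.3]
side 73 [342.8 207.1] [ 479.1 -210.7   39.4] [ 462.5 -230.8   21.6] [ 500.  -135.4   50.7]
```

Request:
move_arm(
  moves=[
    {"x":-0.004,"y":-0.006,"z":-0.1,"rx":0,"ry":0,"rz":0},
    {"x":-0.004,"y":-0.006,"z":-0.2,"rx":0,"ry":0,"rz":0},
    {"x":-0.004,"y":-0.006,"z":-0.3,"rx":0,"ry":0,"rz":0},
    {"x":-0.004,"y":-0.006,"z":-0.36,"rx":0,"ry":0,"rz":0},
    {"x":-0.004,"y":-0.006,"z":-0.4,"rx":0,"ry":0,"rz":0},
  ],
)

```text
clock: 20.5
tool_pos: [489.3, -203.0, 80.7]
tcp_rot: [[0.036, 0.999, -0.001], [0.999, -0.036, 0.0], [0.0, -0.001, -1.0]]
contact_force: [-0.5, -0.1, -1.7]
opening: 0.404
finger_force: 50.6
```

Request:
move_arm(
  moves=[
    {"x":0,"y":0,"z":-0.03,"rx":0,"ry":0,"rz":0},
    {"x":0,"y":0,"z":-0.052,"rx":0,"ry":0,"rz":0},
    {"x":0,"y":0,"z":-0.052,"rx":0,"ry":0,"rz":0},
  ],
)

```text
clock: 20.8
tool_pos: [490.3, -202.7, 69.2]
tcp_rot: [[0.035, 0.999, 0.0], [0.999, -0.035, -0.0], [-0.0, 0.0, -1.0]]
contact_force: [0.8, 0.6, -1.3]
opening: 0.408
finger_force: 50.7
```

Request:
move_arm(
  moves=[
    {"x":0,"y":0,"z":0,"rx":0,"ry":0,"rz":0},
    {"x":0,"y":0,"z":0,"rx":0,"ry":0,"rz":0},
    {"x":0,"y":0,"z":0,"rx":0,"ry":0,"rz":0},
    {"x":0,"y":0,"z":0,"rx":0,"ry":0,"rz":0},
    {"x":0,"y":0,"z":0,"rx":0,"ry":0,"rz":0},
  ],
  gripper=-1,
)

```text
clock: 21.3
tool_pos: [490.2, -202.6, 69.3]
tcp_rot: [[0.035, 0.999, 0.0], [0.999, -0.035, -0.0], [-0.0, 0.0, -1.0]]
contact_force: [-0.2, -0.2, 0.1]
opening: 0.995
finger_force: 0.0
```

Request:
move_arm(
  moves=[
    {"x":0,"y":0,"z":0.1,"rx":0,"ry":0,"rz":0},
    {"x":0,"y":0,"z":0.2,"rx":0,"ry":0,"rz":0},
    {"x":0,"y":0,"z":0.35,"rx":0,"ry":0,"rz":0},
    {"x":0,"y":0,"z":0.48,"rx":0,"ry":0,"rz":0},
  ],
)

```text
clock: 21.7
tool_pos: [490.0, -202.5, 190.7]
tcp_rot: [[0.035, 0.999, 0.0], [0.999, -0.035, -0.0], [-0.0, 0.0, -1.0]]
contact_force: [0.4, 0.1, -0.1]
opening: 0.999
finger_force: 0.0
```

Request:
move_arm(
  moves=[
    {"x":-0.04,"y":0.1,"z":0,"rx":0,"ry":0,"rz":0},
    {"x":-0.06,"y":0.27,"z":0,"rx":0,"ry":0,"rz":0},
    {"x":-0.08,"y":0.45,"z":0,"rx":0,"ry":0,"rz":0},
    {"x":-0.1,"y":0.63,"z":0,"rx":0,"ry":0,"rz":0},
    {"x":-0.114,"y":0.812,"z":0,"rx":0,"ry":0,"rz":0},
  ],
)

```text
clock: 22.2
tool_pos: [461.1, 1.9, 189.3]
tcp_rot: [[0.035, 0.999, 0.001], [0.999, -0.035, 0.0], [0.0, 0.001, -1.0]]
contact_force: [0.8, 0.8, 0.5]
opening: 1.0
finger_force: 0.0
```

Request:
move_arm(
  moves=[
    {"x":-0.04,"y":0.19,"z":0,"rx":0,"ry":0,"rz":0},
    {"x":-0.06,"y":0.38,"z":0,"rx":0,"ry":0,"rz":0},
    {"x":-0.08,"y":0.56,"z":0,"rx":0,"ry":0,"rz":0},
    {"x":-0.1,"y":0.72,"z":0,"rx":0,"ry":0,"rz":0},
    {"x":-0.114,"y":0.812,"z":0,"rx":0,"ry":0,"rz":0},
  ],
)

```text
clock: 22.7
tool_pos: [432.4, 206.1, 189.1]
tcp_rot: [[0.033, 0.999, 0.0], [0.999, -0.033, 0.0], [0.0, 0.0, -1.0]]
contact_force: [0.7, -0.7, -0.0]
opening: 1.0
finger_force: 0.0
```

```bash
python3 up.py 490 -201; python3 up.py 433 203
```

```text
22.7 [432.4 206.1 189.1] [[0.033, 0.999, 0.0], [0.999, -0.033, 0.0], [0.0, 0.0, -1.0]]
top 146 [ 490.5 -189.7] [ 488.8 -199.2  134.8] [[471.9, -216.3, 124.6], [505.2, -183.4, 140.5]]
side 83 [ 493.7 -192.7] [ 486.8 -189.6  131.6] [[472.6, -216.8, 120.4], [505.8, -162.3, 139.7]]
22.8 [432.5 205.9 188.9] [[0.031, 1.0, -0.0], [1.0, -0.031, 0.0], [0.0, -0.0, -1.0]]
top 126 [432.6 202.6] [431.8 201.  130.2] [[416.2, 186.5, 123.9], [447.1, 215.9, 138.1]]
side 114 [436.1 205.2] [434.  208.  128.9] [[418.8, 188.9, 119.5], [450.5, 220.6, 138.1]]
```

Request:
move_arm(
  moves=[
    {"x":0,"y":0,"z":-0.1,"rx":0,"ry":0,"rz":0},
    {"x":0,"y":0,"z":-0.25,"rx":0,"ry":0,"rz":0},
    {"x":0,"y":0,"z":-0.4,"rx":0,"ry":0,"rz":0},
    {"x":0,"y":0,"z":-0.508,"rx":0,"ry":0,"rz":0},
    {"x":0,"y":0,"z":-0.508,"rx":0,"ry":0,"rz":0},
  ],
)

```text
clock: 23.4
tool_pos: [431.3, 201.3, 58.7]
tcp_rot: [[0.036, 0.999, -0.005], [0.999, -0.036, -0.003], [-0.003, -0.005, -1.0]]
contact_force: [-0.3, -0.0, 1.0]
opening: 0.999
finger_force: 0.0
```

Request:
move_arm(
  moves=[
    {"x":0,"y":0,"z":0,"rx":0,"ry":0,"rz":0},
    {"x":0,"y":0,"z":0,"rx":0,"ry":0,"rz":0},
    {"x":0,"y":0,"z":0,"rx":0,"ry":0,"rz":0},
    {"x":0,"y":0,"z":0,"rx":0,"ry":0,"rz":0},
    {"x":0,"y":0,"z":0,"rx":0,"ry":0,"rz":0},
  ],
  gripper=1,
  force=50,
)

```text
clock: 23.9
tool_pos: [434.2, 203.8, 63.8]
tcp_rot: [[0.035, 0.999, 0.003], [0.999, -0.035, 0.001], [0.001, 0.003, -1.0]]
contact_force: [0.8, 0.2, 5.9]
opening: 0.408
finger_force: 49.3
```

Request:
move_arm(
  moves=[
    {"x":0,"y":0,"z":0.12,"rx":0,"ry":0,"rz":0},
    {"x":0,"y":0,"z":0.25,"rx":0,"ry":0,"rz":0},
    {"x":0,"y":0,"z":0.38,"rx":0,"ry":0,"rz":0},
    {"x":0,"y":0,"z":0.46,"rx":0,"ry":0,"rz":0},
    {"x":0,"y":0,"z":0.52,"rx":0,"ry":0,"rz":0},
  ],
)

```text
clock: 24.4
tool_pos: [433.6, 203.7, 194.4]
tcp_rot: [[0.035, 0.999, 0.002], [0.999, -0.035, 0.001], [0.001, 0.002, -1.0]]
contact_force: [0.0, 0.4, -2.3]
opening: 0.41
finger_force: 50.4
```

Request:
move_arm(
  moves=[
    {"x":0,"y":-0.07,"z":0,"rx":0,"ry":0,"rz":0},
    {"x":0,"y":-0.2,"z":0,"rx":0,"ry":0,"rz":0},
    {"x":0,"y":-0.35,"z":0,"rx":0,"ry":0,"rz":0},
    {"x":0,"y":-0.52,"z":0,"rx":0,"ry":0,"rz":0},
    {"x":0,"y":-0.675,"z":0,"rx":0,"ry":0,"rz":0},
  ],
)

```text
clock: 24.9
tool_pos: [433.0, 33.3, 192.7]
tcp_rot: [[0.034, 0.999, 0.001], [0.999, -0.034, -0.0], [-0.0, 0.001, -1.0]]
contact_force: [-0.0, -0.8, -1.7]
opening: 0.41
finger_force: 50.4
```

Request:
move_arm(
  moves=[
    {"x":0.04,"y":-0.16,"z":0,"rx":0,"ry":0,"rz":0},
    {"x":0.1,"y":-0.32,"z":0,"rx":0,"ry":0,"rz":0},
    {"x":0.18,"y":-0.47,"z":0,"rx":0,"ry":0,"rz":0},
    {"x":0.26,"y":-0.6,"z":0,"rx":0,"ry":0,"rz":0},
    {"x":0.36,"y":-0.675,"z":0,"rx":0,"ry":0,"rz":0},
  ],
)

```text
clock: 25.4
tool_pos: [523.5, -136.6, 192.7]
tcp_rot: [[0.037, 0.999, 0.001], [0.999, -0.037, -0.001], [-0.0, 0.001, -1.0]]
contact_force: [0.5, 0.6, -1.1]
opening: 0.402
finger_force: 50.4
```

Request:
move_arm(
  moves=[
    {"x":0.1,"y":0,"z":0,"rx":0,"ry":0,"rz":0},
    {"x":0.2,"y":0,"z":0,"rx":0,"ry":0,"rz":0},
    {"x":0.28,"y":0,"z":0,"rx":0,"ry":0,"rz":0},
    {"x":0.28,"y":0,"z":0,"rx":0,"ry":0,"rz":0},
  ],
)

```text
clock: 25.8
tool_pos: [594.8, -134.0, 191.1]
tcp_rot: [[0.034, 0.999, -0.001], [0.999, -0.034, 0.0], [0.0, -0.001, -1.0]]
contact_force: [-0.6, 0.1, -2.1]
opening: 0.406
finger_force: 50.6
```

```bash
python3 held.py x
```

```text
[ 594.8 -134.   191.1] [[0.034, 0.999, -0.001], [0.999, -0.034, 0.0], [0.0, -0.001, -1.0]] 0.40613220100863767 [-0.22  0.23  0.33  1.67  0.    1.38]
side 65 [302.6 163.9] [ 591.2 -124.6  253.9] [ 580.  -141.8  237.3] [ 607.6 -114.2  262.9]
side 35 [303.5 186.1] [ 594.  -131.2  158.1] [ 581.1 -146.3  153.5] [ 609.1 -115.   162.3]
side 21 [303.8 191.9] [ 587.8 -118.3  144.3] [ 581.7 -124.1  134.2] [ 594.7 -114.3  154.3]
side 224 [308.  218.7] [ 572.1 -110.1   36.3] [ 521.  -152.4   21.5] [623.6 -97.8  48. ]
```

Request:
move_arm(
  moves=[
    {"x":-0.004,"y":0,"z":-0.1,"rx":0,"ry":0,"rz":0},
    {"x":-0.004,"y":0,"z":-0.2,"rx":0,"ry":0,"rz":0},
    {"x":-0.004,"y":0,"z":-0.3,"rx":0,"ry":0,"rz":0},
    {"x":-0.004,"y":0,"z":-0.38,"rx":0,"ry":0,"rz":0},
    {"x":-0.004,"y":0,"z":-0.43,"rx":0,"ry":0,"rz":0},
  ],
)

```text
clock: 26.4
tool_pos: [590.9, -133.9, 83.6]
tcp_rot: [[0.035, 0.999, -0.001], [0.999, -0.035, 0.0], [0.0, -0.001, -1.0]]
contact_force: [-0.2, 0.7, -0.9]
opening: 0.405
finger_force: 50.7
```

Request:
move_arm(
  moves=[
    {"x":0,"y":0,"z":-0.03,"rx":0,"ry":0,"rz":0},
    {"x":0,"y":0,"z":-0.06,"rx":0,"ry":0,"rz":0},
    {"x":0,"y":0,"z":-0.06,"rx":0,"ry":0,"rz":0},
  ],
)

```text
clock: 26.7
tool_pos: [592.0, -134.1, 69.4]
tcp_rot: [[0.035, 0.999, -0.0], [0.999, -0.035, 0.0], [0.0, -0.0, -1.0]]
contact_force: [0.6, -0.1, -1.2]
opening: 0.41
finger_force: 50.8
```

Request:
move_arm(
  moves=[
    {"x":0,"y":0,"z":0,"rx":0,"ry":0,"rz":0},
    {"x":0,"y":0,"z":0,"rx":0,"ry":0,"rz":0},
    {"x":0,"y":0,"z":0,"rx":0,"ry":0,"rz":0},
    {"x":0,"y":0,"z":0,"rx":0,"ry":0,"rz":0},
    {"x":0,"y":0,"z":0,"rx":0,"ry":0,"rz":0},
  ],
  gripper=-1,
)

```text
clock: 27.2
tool_pos: [592.3, -134.1, 69.8]
tcp_rot: [[0.035, 0.999, 0.0], [0.999, -0.035, -0.0], [-0.0, 0.0, -1.0]]
contact_force: [0.3, 0.3, -0.5]
opening: 0.997
finger_force: 0.0
```

Request:
move_arm(
  moves=[
    {"x":0,"y":0,"z":0.1,"rx":0,"ry":0,"rz":0},
    {"x":0,"y":0,"z":0.2,"rx":0,"ry":0,"rz":0},
    {"x":0,"y":0,"z":0.35,"rx":0,"ry":0,"rz":0},
    {"x":0,"y":0,"z":0.5,"rx":0,"ry":0,"rz":0},
    {"x":0,"y":0,"z":0.6,"rx":0,"ry":0,"rz":0},
  ],
)

```text
clock: 27.7
tool_pos: [592.4, -134.1, 222.6]
tcp_rot: [[0.035, 0.999, 0.003], [0.999, -0.035, -0.001], [-0.0, 0.003, -1.0]]
contact_force: [0.3, -0.2, -0.3]
opening: 0.999
finger_force: 0.0
```

Request:
move_arm(
  moves=[
    {"x":-0.15,"y":-0.03,"z":0,"rx":0,"ry":0,"rz":0.17},
    {"x":-0.3,"y":-0.06,"z":0,"rx":0,"ry":0,"rz":0.34},
    {"x":-0.45,"y":-0.1,"z":0,"rx":0,"ry":0,"rz":0.51},
    {"x":-0.56,"y":-0.13,"z":0,"rx":0,"ry":0,"rz":0.68},
    {"x":-0.56,"y":-0.13,"z":0,"rx":0,"ry":0,"rz":0.8},
  ],
)

```text
clock: 28.2
tool_pos: [449.7, -167.2, 220.8]
tcp_rot: [[-0.562, 0.827, 0.001], [0.827, 0.562, -0.001], [-0.001, 0.001, -1.0]]
contact_force: [1.5, -0.1, 0.5]
opening: 1.001
finger_force: 0.0
```

Request:
move_arm(
  moves=[
    {"x":0,"y":0,"z":0,"rx":0,"ry":0,"rz":0.17},
    {"x":0,"y":0,"z":0,"rx":0,"ry":0,"rz":0.34},
    {"x":0,"y":0,"z":0,"rx":0,"ry":0,"rz":0.51},
    {"x":0,"y":0,"z":0,"rx":0,"ry":0,"rz":0.68},
    {"x":0,"y":0,"z":0,"rx":0,"ry":0,"rz":0.8},
  ],
)

```text
clock: 28.7
tool_pos: [452.1, -166.6, 219.7]
tcp_rot: [[-0.942, 0.337, 0.0], [0.337, 0.942, -0.0], [-0.0, 0.0, -1.0]]
contact_force: [-0.4, -0.1, 0.2]
opening: 1.002
finger_force: 0.0
```

Request:
move_arm(
  moves=[
    {"x":0,"y":0,"z":0,"rx":0,"ry":0,"rz":0.17},
    {"x":0,"y":0,"z":0,"rx":0,"ry":0,"rz":0.34},
    {"x":0,"y":0,"z":0,"rx":0,"ry":0,"rz":0.4},
    {"x":0,"y":0,"z":0,"rx":0,"ry":0,"rz":0.4},
  ],
)

```text
clock: 29.1
tool_pos: [452.1, -166.6, 219.7]
tcp_rot: [[-0.999, 0.034, 0.0], [0.034, 0.999, -0.0], [-0.0, -0.0, -1.0]]
contact_force: [0.3, -0.6, 0.2]
opening: 0.997
finger_force: 0.0
```

Request:
move_arm(
  moves=[
    {"x":0,"y":0,"z":0,"rx":-0.006,"ry":-0.18,"rz":0},
    {"x":0,"y":0,"z":0,"rx":-0.012,"ry":-0.36,"rz":0},
    {"x":0,"y":0,"z":0,"rx":-0.018,"ry":-0.54,"rz":0},
    {"x":0,"y":0,"z":0,"rx":-0.023,"ry":-0.7,"rz":0},
    {"x":0,"y":0,"z":0,"rx":-0.027,"ry":-0.82,"rz":0},
  ],
)

```text
clock: 29.6
tool_pos: [451.8, -166.5, 220.1]
tcp_rot: [[-0.795, 0.036, 0.605], [0.029, 0.999, -0.021], [-0.605, 0.001, -0.796]]
contact_force: [1.2, 0.5, -0.3]
opening: 1.0
finger_force: 0.0
```

Request:
move_arm(
  moves=[
    {"x":0,"y":0,"z":0,"rx":-0.002,"ry":-0.069,"rz":0},
    {"x":0,"y":0,"z":0,"rx":-0.002,"ry":-0.069,"rz":0},
    {"x":0,"y":0,"z":0,"rx":-0.002,"ry":-0.069,"rz":0},
  ],
  gripper=-0.3,
)

```text
clock: 29.9
tool_pos: [452.0, -166.8, 220.1]
tcp_rot: [[-0.765, 0.036, 0.642], [0.028, 0.999, -0.022], [-0.643, 0.001, -0.766]]
contact_force: [0.9, -0.3, -0.7]
opening: 0.652
finger_force: 0.0
```

```bash
cat > cad.py <<'E'
from h import *
import sys
x,y,zb=map(float,sys.argv[1:4])
ob=env.observe(); print(ob['clock'],ob['tool_pos'].round(1),ob['tcp_rot'].round(3).tolist(),ob['opening'].round(2),ob['joint_pos'].round(2))
for n in('top','side'):
    c=cam(n); W=cloud(c); h=cv2.cvtColor(c['color'],cv2.COLOR_RGB2HSV); near=np.hypot(W[...,0]-x,W[...,1]-y)<115
    blue=(h[...,0]>100)&(h[...,0]<130)&(h[...,1]>120)&near
    P=W[blue&(W[...,2]>zb+143)]
    if len(P)>20:
        l=cv2.fitLine(P[:,:2].astype(np.float32),cv2.DIST_L2,0,.01,.01).ravel(); d=l[:2]*np.sign(l[0]); k=P[:,:2]@d; e=P[:,:2]@[-d[1],d[0]]
        print(n,'board yaw',np.arctan2(d[1],d[0]).round(3),'ends',k.min().round(1),k.max().round(1),'mid',P.mean(0).round(1),'thick',np.percentile(e,[3,97]).round(1))
    P=W[near&(W[...,2]>zb+38)&(W[...,2]<zb+50)&(h[...,0]<40)]
    r=cv2.minAreaRect(P[:,:2].astype(np.float32)); print(n,'rim',np.round(r[0],1),np.round(r[1],1),round(r[2],2),P[:,2].mean().round(1))
    m=near&(W[...,2]>zb+118)&(W[...,2]<zb+150)&(h[...,0]<30)&(h[...,1]>60)
    nn,lab,st,ce=cv2.connectedComponentsWithStats(m.astype(np.uint8))
    for i in range(1,nn):
        if st[i,4]>15: P=W[lab==i]; print(n,'clamp',st[i,4],((np.percentile(P,3,0)+np.percentile(P,97,0))/2).round(1))
E
python3 cad.py 542 -167 0
```

```text
Traceback (most recent call last):
  File "cad.py", line 4, in <module>
    ob=env.observe(); print(ob['clock'],ob['tool_pos'].round(1),ob['tcp_rot'].round(3).tolist(),ob['opening'].round(2),ob['joint_pos'].round(2))
                                                                                                ^^^^^^^^^^^^^^^^^^^
AttributeError: 'float' object has no attribute 'round'
```

```bash
sed -i "s/ob\['opening'\].round(2)/ob['opening']/" cad.py; python3 cad.py 542 -167 0
```

```text
29.9 [ 452.  -166.8  220.1] [[-0.765, 0.036, 0.642], [0.028, 0.999, -0.022], [-0.643, 0.001, -0.766]] 0.6522595433766508 [-0.57 -0.78 -0.61  1.12  0.34 -0.43]
top board yaw -0.036 ends 489.9 602.5 mid [ 540.  -167.4  149.9] thick [-152.4 -143.6]
top rim [ 541.7 -167.8] [129.9 161.7] 88.04 44.5
top clamp 125 [ 592.5 -134.3  133.6]
top clamp 139 [ 488.6 -200.6  133.3]
side board yaw -0.029 ends 486.4 607.1 mid [ 542.3 -163.1  148.5] thick [-156.1 -138.9]
side rim [ 542.9 -165.1] [137.7 163.1] 88.85 43.5
side clamp 68 [ 487.7 -193.3  132.8]
side clamp 90 [ 590.8 -129.5  130.6]
```

Request:
move_arm(
  moves=[
    {"x":0.08,"y":0,"z":-0.06,"rx":0,"ry":0,"rz":0},
    {"x":0.16,"y":0,"z":-0.12,"rx":0,"ry":0,"rz":0},
    {"x":0.24,"y":0,"z":-0.19,"rx":0,"ry":0,"rz":0},
    {"x":0.24,"y":0,"z":-0.19,"rx":0,"ry":0,"rz":0},
  ],
)

```text
clock: 30.4
tool_pos: [513.0, -165.5, 168.4]
tcp_rot: [[-0.769, 0.033, 0.638], [0.028, 0.999, -0.018], [-0.639, 0.004, -0.769]]
contact_force: [-0.3, -0.0, 0.7]
opening: 0.653
finger_force: 0.0
```

Request:
move_arm(
  moves=[
    {"x":0.06,"y":-0.002,"z":-0.072,"rx":0,"ry":0,"rz":0},
    {"x":0.13,"y":-0.004,"z":-0.156,"rx":0,"ry":0,"rz":0},
    {"x":0.2,"y":-0.006,"z":-0.24,"rx":0,"ry":0,"rz":0},
    {"x":0.256,"y":-0.008,"z":-0.306,"rx":0,"ry":0,"rz":0},
    {"x":0.256,"y":-0.008,"z":-0.306,"rx":0,"ry":0,"rz":0},
  ],
)

```text
clock: 30.9
tool_pos: [576.0, -167.8, 92.5]
tcp_rot: [[-0.769, 0.033, 0.639], [0.028, 0.999, -0.019], [-0.639, 0.003, -0.769]]
contact_force: [-0.2, -0.2, 0.6]
opening: 0.65
finger_force: 0.0
```

Request:
move_arm(
  moves=[
    {"x":0,"y":0,"z":0,"rx":0,"ry":0,"rz":0},
  ],
)

```text
clock: 31.0
tool_pos: [576.2, -168.4, 95.8]
tcp_rot: [[-0.766, 0.034, 0.642], [0.027, 0.999, -0.02], [-0.642, 0.002, -0.767]]
contact_force: [-0.4, 0.0, 0.6]
opening: 0.648
finger_force: 0.0
```

Request:
move_arm(
  moves=[
    {"x":0,"y":0,"z":0,"rx":0,"ry":0,"rz":0},
    {"x":0,"y":0,"z":0,"rx":0,"ry":0,"rz":0},
    {"x":0,"y":0,"z":0,"rx":0,"ry":0,"rz":0},
    {"x":0,"y":0,"z":0,"rx":0,"ry":0,"rz":0},
    {"x":0,"y":0,"z":0,"rx":0,"ry":0,"rz":0},
  ],
  gripper=1,
  force=100,
)

```text
clock: 31.5
tool_pos: [576.4, -169.0, 97.0]
tcp_rot: [[-0.764, 0.035, 0.644], [0.027, 0.999, -0.022], [-0.644, 0.001, -0.765]]
contact_force: [-6.8, -0.1, 6.1]
opening: 0.127
finger_force: 97.9
```

Request:
move_arm(
  moves=[
    {"x":0,"y":0,"z":0.04,"rx":0,"ry":0,"rz":0},
    {"x":0,"y":0,"z":0.08,"rx":0,"ry":0,"rz":0},
    {"x":0,"y":0,"z":0.14,"rx":0,"ry":0,"rz":0},
    {"x":0,"y":0,"z":0.16,"rx":0,"ry":0,"rz":0},
    {"x":0,"y":0,"z":0.16,"rx":0,"ry":0,"rz":0},
  ],
)

```text
clock: 32.0
tool_pos: [576.3, -168.7, 136.4]
tcp_rot: [[-0.765, 0.034, 0.643], [0.027, 0.999, -0.021], [-0.644, 0.001, -0.765]]
contact_force: [0.4, 1.3, -7.0]
opening: 0.124
finger_force: 98.0
```

```bash
python3 cad.py 542 -167 40
```

```text
32.0 [ 576.3 -168.7  136.4] [[-0.765, 0.034, 0.643], [0.027, 0.999, -0.021], [-0.644, 0.001, -0.765]] 0.1236443279323297 [-0.41 -0.5  -0.64  0.77  0.24 -0.29]
top board yaw -0.018 ends 516.2 603.5 mid [ 561.  -168.5  190. ] thick [-163.1 -154.2]
top rim [ 543.7 -167.6] [128.6 159.8] 88.18 84.1
top clamp 137 [ 593.  -133.4  171.5]
side board yaw -0.231 ends 496.3 624.5 mid [ 546.5 -157.8  190.9] thick [-49.2   8. ]
side rim [ 542.  -164.1] [140.5 164.9] 86.79 82.7
side clamp 67 [ 487.6 -192.5  171.3]
side clamp 81 [ 591.4 -128.8  169.6]
```

The caddy is held level with both clamps in it, and the reading is underside + 96 mm. Next I'll lift it to 90 mm, turn it to the rack's yaw and carry it to the tip side of the hook.

Request:
move_arm(
  moves=[
    {"x":0,"y":0,"z":0.04,"rx":0,"ry":0,"rz":0.02},
    {"x":0,"y":0,"z":0.09,"rx":0,"ry":0,"rz":0.04},
    {"x":0,"y":0,"z":0.15,"rx":0,"ry":0,"rz":0.07},
    {"x":0,"y":0.02,"z":0.19,"rx":0,"ry":0,"rz":0.092},
    {"x":0,"y":0.06,"z":0.2,"rx":0,"ry":0,"rz":0.092},
  ],
)

```text
clock: 32.6
tool_pos: [576.8, -154.3, 188.1]
tcp_rot: [[-0.764, -0.037, 0.644], [-0.028, 0.999, 0.024], [-0.645, 0.0, -0.764]]
contact_force: [-0.4, 0.3, -7.4]
opening: 0.127
finger_force: 98.1
```

Request:
move_arm(
  moves=[
    {"x":0,"y":0.07,"z":0,"rx":0,"ry":0,"rz":0},
    {"x":0,"y":0.16,"z":0,"rx":0,"ry":0,"rz":0},
    {"x":0,"y":0.26,"z":0,"rx":0,"ry":0,"rz":0},
    {"x":0,"y":0.36,"z":0,"rx":0,"ry":0,"rz":0},
    {"x":0,"y":0.46,"z":0,"rx":0,"ry":0,"rz":0},
  ],
)

```text
clock: 33.1
tool_pos: [575.6, -36.9, 185.1]
tcp_rot: [[-0.765, -0.038, 0.642], [-0.028, 0.999, 0.026], [-0.643, 0.002, -0.766]]
contact_force: [1.0, -0.7, -5.6]
opening: 0.122
finger_force: 98.1
```

Request:
move_arm(
  moves=[
    {"x":0,"y":0.1,"z":0,"rx":0,"ry":0,"rz":0},
    {"x":0,"y":0.19,"z":0,"rx":0,"ry":0,"rz":0},
    {"x":0,"y":0.27,"z":0,"rx":0,"ry":0,"rz":0},
    {"x":0,"y":0.33,"z":0,"rx":0,"ry":0,"rz":0},
    {"x":0,"y":0.36,"z":0,"rx":0,"ry":0,"rz":0},
  ],
)

```text
clock: 33.6
tool_pos: [575.6, 53.5, 185.2]
tcp_rot: [[-0.765, -0.04, 0.642], [-0.029, 0.999, 0.027], [-0.643, 0.002, -0.766]]
contact_force: [0.0, 1.3, -7.1]
opening: 0.125
finger_force: 98.1
```

Request:
move_arm(
  moves=[
    {"x":0.04,"y":0,"z":0,"rx":0,"ry":0,"rz":0},
    {"x":0.08,"y":0,"z":0,"rx":0,"ry":0,"rz":0},
    {"x":0.112,"y":0,"z":0,"rx":0,"ry":0,"rz":0},
    {"x":0.112,"y":0,"z":0,"rx":0,"ry":0,"rz":0},
    {"x":0.112,"y":0,"z":0,"rx":0,"ry":0,"rz":0},
  ],
)

```text
clock: 34.1
tool_pos: [604.2, 50.8, 184.9]
tcp_rot: [[-0.766, -0.037, 0.642], [-0.027, 0.999, 0.025], [-0.642, 0.001, -0.767]]
contact_force: [1.1, -0.6, -7.0]
opening: 0.126
finger_force: 98.0
```

```bash
python3 cad.py 570 50 89; python3 - <<'E'
from h import *
s=cam('side'); t=cam('top')
a=cv2.resize(s['color'][130:330,190:390,::-1],(400,400)); b=cv2.resize(t['color'][100:240,200:400,::-1],(400,280),interpolation=cv2.INTER_CUBIC)
b=cv2.copyMakeBorder(b,0,120,0,0,0); cv2.imwrite('pics/entry.png',np.hstack([a,b]))
W=cloud(s); m=(abs(W[...,0]-567)<25)&(W[...,1]>100)&(W[...,1]<245)&(W[...,2]>145)&(W[...,2]<195)
P=W[m]
for y in range(100,245,15):
    k=P[(P[:,1]>=y)&(P[:,1]<y+15)]
    if len(k): print(y,len(k),np.median(k,0).round(1))
E
```

```text
34.1 [604.2  50.8 184.9] [[-0.766, -0.037, 0.642], [-0.027, 0.999, 0.025], [-0.642, 0.001, -0.767]] 0.1257796540412623 [ 0.11 -0.53 -0.56  0.84 -0.04  0.05]
top board yaw -0.008 ends 541.8 579.9 mid [563.7  49.  238.3] thick [49.8 58. ]
top rim [571.2  49.5] [160.1 130.2] 2.22 132.6
top clamp 37 [512.3   3.1 219.2]
side board yaw -0.142 ends 487.8 613.6 mid [571.4  58.  240.3] thick [117.8 178.8]
side rim [570.3  52.8] [163.1 137.4] 1.42 132.3
side clamp 80 [516.5  22.4 220.8]
side clamp 110 [616.4  89.8 218.4]
100 3 [566.7 112.2 174.8]
115 22 [567.5 124.  171.9]
130 12 [564.8 139.3 163.9]
145 11 [566.3 151.3 164.1]
160 13 [565.4 163.7 164.2]
175 16 [563.7 181.  163.9]
190 14 [565.2 197.7 163.7]
205 12 [563.6 212.9 163.1]
220 17 [562.6 227.  164. ]
235 14 [565.3 240.1 162.7]
```

View pics/entry.png

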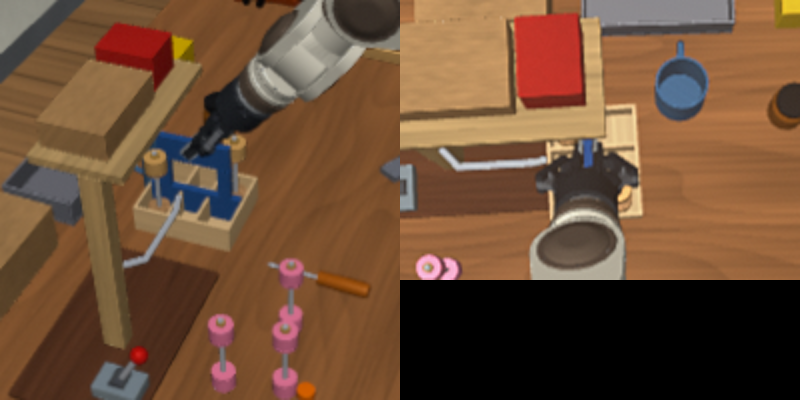

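The hook tip points into the caddy's slot. The bar runs at x of about 565 with its top at 165, and the slot edge is about 193 against the tip's 181. I'll slide the caddy on, then lower it.

Request:
move_arm(
  moves=[
    {"x":-0.002,"y":0.05,"z":0.008,"rx":0,"ry":0,"rz":0},
    {"x":-0.004,"y":0.12,"z":0.008,"rx":0,"ry":0,"rz":0},
    {"x":-0.007,"y":0.2,"z":0.008,"rx":0,"ry":0,"rz":0},
    {"x":-0.01,"y":0.27,"z":0.008,"rx":0,"ry":0,"rz":0},
    {"x":-0.012,"y":0.32,"z":0.008,"rx":0,"ry":0,"rz":0},
  ],
)

```text
clock: 34.8
tool_pos: [600.9, 132.5, 187.8]
tcp_rot: [[-0.765, -0.039, 0.643], [-0.028, 0.999, 0.026], [-0.643, 0.002, -0.766]]
contact_force: [0.9, 0.5, -6.1]
opening: 0.124
finger_force: 98.1
```

Request:
move_arm(
  moves=[
    {"x":-0.002,"y":0.05,"z":0,"rx":0,"ry":0,"rz":0},
    {"x":-0.004,"y":0.1,"z":0,"rx":0,"ry":0,"rz":0},
    {"x":-0.005,"y":0.132,"z":0,"rx":0,"ry":0,"rz":0},
    {"x":-0.005,"y":0.132,"z":0,"rx":0,"ry":0,"rz":0},
  ],
)

```text
clock: 35.2
tool_pos: [599.8, 165.5, 187.5]
tcp_rot: [[-0.765, -0.039, 0.642], [-0.029, 0.999, 0.026], [-0.643, 0.002, -0.766]]
contact_force: [0.3, 0.1, -7.7]
opening: 0.123
finger_force: 98.1
```

Request:
move_arm(
  moves=[
    {"x":0,"y":0,"z":-0.03,"rx":0,"ry":0,"rz":0},
    {"x":0,"y":0,"z":-0.06,"rx":0,"ry":0,"rz":0},
    {"x":0,"y":0,"z":-0.09,"rx":0,"ry":0,"rz":0},
    {"x":0,"y":0,"z":-0.1,"rx":0,"ry":0,"rz":0},
    {"x":0,"y":0,"z":-0.1,"rx":0,"ry":0,"rz":0},
  ],
)

```text
clock: 35.7
tool_pos: [599.6, 164.0, 161.5]
tcp_rot: [[-0.766, -0.038, 0.642], [-0.028, 0.999, 0.025], [-0.642, 0.001, -0.766]]
contact_force: [-0.4, -0.1, -7.2]
opening: 0.125
finger_force: 98.1
```

```bash
python3 cad.py 566 163 65
```

```text
35.7 [599.6 164.  161.5] [[-0.766, -0.038, 0.642], [-0.028, 0.999, 0.025], [-0.642, 0.001, -0.766]] 0.12473172593644637 [ 0.38 -0.46 -0.56  0.8  -0.21  0.26]
top board yaw -0.076 ends 530.3 565.7 mid [563.5 162.4 215.5] thick [200.4 208.7]
top rim [544.7 185.6] [117.8 178.4] 2.07 108.9
top clamp 59 [506.8 120.3 195.4]
side board yaw -0.119 ends 475.8 602.7 mid [569.5 170.7 217.1] thick [219.9 275.9]
side rim [560.7 185.5] [164.  171.1] 7.66 109.1
side clamp 87 [512.1 130.5 195.6]
side clamp 105 [611.9 201.8 195.2]
side clamp 20 [586.5 269.2 198.8]
```

Request:
move_arm(
  moves=[
    {"x":0,"y":0,"z":-0.012,"rx":0,"ry":0,"rz":0},
    {"x":0,"y":0,"z":-0.016,"rx":0,"ry":0,"rz":0},
    {"x":0,"y":0,"z":-0.016,"rx":0,"ry":0,"rz":0},
  ],
)

```text
clock: 36.1
tool_pos: [599.8, 164.4, 158.3]
tcp_rot: [[-0.765, -0.038, 0.642], [-0.028, 0.999, 0.025], [-0.643, 0.001, -0.766]]
contact_force: [-0.5, -0.4, -5.9]
opening: 0.124
finger_force: 98.1
```

Request:
move_arm(
  moves=[
    {"x":0,"y":0,"z":-0.004,"rx":0,"ry":0,"rz":0},
    {"x":0,"y":0,"z":-0.004,"rx":0,"ry":0,"rz":0},
  ],
)

```text
clock: 36.3
tool_pos: [599.9, 164.4, 157.5]
tcp_rot: [[-0.765, -0.038, 0.643], [-0.028, 0.999, 0.025], [-0.643, 0.001, -0.766]]
contact_force: [-0.3, 0.2, -8.4]
opening: 0.127
finger_force: 98.3
```

Request:
move_arm(
  moves=[
    {"x":0,"y":0,"z":-0.006,"rx":0,"ry":0,"rz":0},
    {"x":0,"y":0,"z":-0.006,"rx":0,"ry":0,"rz":0},
  ],
)

```text
clock: 36.5
tool_pos: [600.3, 164.5, 156.9]
tcp_rot: [[-0.764, -0.038, 0.644], [-0.028, 0.999, 0.026], [-0.644, 0.002, -0.765]]
contact_force: [-0.1, 0.0, -4.1]
opening: 0.126
finger_force: 98.4
```

Request:
move_arm(
  moves=[
    {"x":0,"y":0,"z":-0.004,"rx":0,"ry":0,"rz":0},
    {"x":0,"y":0,"z":-0.004,"rx":0,"ry":0,"rz":0},
  ],
)

```text
clock: 36.7
tool_pos: [600.6, 164.6, 156.8]
tcp_rot: [[-0.764, -0.038, 0.645], [-0.028, 0.999, 0.026], [-0.645, 0.002, -0.764]]
contact_force: [-2.8, -0.7, 1.7]
opening: 0.127
finger_force: 99.4
```

Request:
move_arm(
  moves=[
    {"x":0,"y":0,"z":0,"rx":0,"ry":0,"rz":0},
    {"x":0,"y":0,"z":0,"rx":0,"ry":0,"rz":0},
    {"x":0,"y":0,"z":0,"rx":0,"ry":0,"rz":0},
    {"x":0,"y":0,"z":0,"rx":0,"ry":0,"rz":0},
    {"x":0,"y":0,"z":0,"rx":0,"ry":0,"rz":0},
  ],
  gripper=-0.3,
  force=30,
)

```text
clock: 37.2
tool_pos: [599.9, 164.4, 155.1]
tcp_rot: [[-0.765, -0.038, 0.643], [-0.028, 0.999, 0.025], [-0.643, 0.001, -0.766]]
contact_force: [0.7, -0.8, -0.7]
opening: 0.653
finger_force: 0.0
```

Request:
move_arm(
  moves=[
    {"x":0,"y":0,"z":0,"rx":0,"ry":0,"rz":0},
    {"x":0,"y":0,"z":0,"rx":0,"ry":0,"rz":0},
  ],
)

```text
clock: 37.4
tool_pos: [599.9, 164.4, 155.0]
tcp_rot: [[-0.765, -0.038, 0.643], [-0.028, 0.999, 0.025], [-0.643, 0.001, -0.766]]
contact_force: [-0.3, 0.4, -0.0]
opening: 0.649
finger_force: 0.0
```

```bash
python3 cad.py 566 163 60
```

```text
37.4 [599.9 164.4 155. ] [[-0.765, -0.038, 0.643], [-0.028, 0.999, 0.025], [-0.643, 0.001, -0.766]] 0.6485947442024601 [ 0.38 -0.45 -0.57  0.78 -0.21  0.26]
top board yaw 0.087 ends 547.7 591.8 mid [561.3 161.2 212. ] thick [107.6 116.1]
top rim [544.7 184.3] [117.7 175.7] 2.74 104.0
top clamp 46 [505.7 121.6 190.3]
side board yaw -0.198 ends 443.3 581.8 mid [570.3 172.3 212.4] thick [259.8 323.4]
side rim [548.7 173.8] [172.7 149.2] 25.75 103.7
side clamp 82 [509.7 133.8 190.3]
side clamp 104 [610.9 204.1 190. ]
side clamp 18 [587.2 267.7 192.9]
```

The caddy hangs level and released, with both clamps at the same height. I'll back out along the tool axis.

Request:
move_arm(
  moves=[
    {"x":-0.02,"y":-0.001,"z":0.024,"rx":0,"ry":0,"rz":0},
    {"x":-0.05,"y":-0.002,"z":0.06,"rx":0,"ry":0,"rz":0},
    {"x":-0.1,"y":-0.004,"z":0.12,"rx":0,"ry":0,"rz":0},
    {"x":-0.15,"y":-0.006,"z":0.18,"rx":0,"ry":0,"rz":0},
    {"x":-0.2,"y":-0.008,"z":0.24,"rx":0,"ry":0,"rz":0},
  ],
)

```text
clock: 38.0
tool_pos: [549.0, 162.3, 216.8]
tcp_rot: [[-0.765, -0.038, 0.643], [-0.028, 0.999, 0.026], [-0.644, 0.002, -0.765]]
contact_force: [-0.4, 0.5, 0.5]
opening: 0.647
finger_force: 0.0
```

Request:
move_arm(
  moves=[
    {"x":-0.06,"y":-0.002,"z":0.07,"rx":0,"ry":0,"rz":0},
    {"x":-0.12,"y":-0.004,"z":0.14,"rx":0,"ry":0,"rz":0},
    {"x":-0.18,"y":-0.006,"z":0.21,"rx":0,"ry":0,"rz":0},
    {"x":-0.2,"y":-0.006,"z":0.21,"rx":0,"ry":0,"rz":0},
  ],
  gripper=1,
)

```text
clock: 38.4
tool_pos: [499.4, 161.2, 272.1]
tcp_rot: [[-0.762, -0.038, 0.647], [-0.027, 0.999, 0.028], [-0.647, 0.004, -0.762]]
contact_force: [-0.1, 0.3, -1.1]
opening: 0.003
finger_force: 0.0
```

```bash
python3 cad.py 566 163 60
```

```text
38.4 [499.4 161.2 272.1] [[-0.762, -0.038, 0.647], [-0.027, 0.999, 0.028], [-0.647, 0.004, -0.762]] 0.0025601883424681325 [ 0.48 -0.66 -0.46  1.12 -0.28  0.35]
top board yaw 0.048 ends 514.4 587.4 mid [543.4 160.8 209.6] thick [130.8 138.7]
top rim [544.8 185.2] [119.5 176.7] 2.22 104.2
top clamp 138 [514.7 125.3 194.4]
side board yaw 0.039 ends 512.4 631.1 mid [566.5 167.  209.2] thick [136.5 152.1]
side rim [557.7 184.2] [168.  165.8] 11.89 103.7
side clamp 101 [513.3 130.2 190.9]
side clamp 103 [609.9 202.8 190. ]
side clamp 17 [586.3 268.8 195.3]
```

Both clamps are at z of about 190, the board yaw is 0.04 rad, and the caddy hangs level. Next I'll move beside the flag, on the robot's side of the ball.

Request:
move_arm(
  moves=[
    {"x":0,"y":0.1,"z":0,"rx":0,"ry":0,"rz":0},
    {"x":-0.02,"y":0.27,"z":0,"rx":0,"ry":0,"rz":0},
    {"x":-0.03,"y":0.45,"z":0,"rx":0,"ry":0,"rz":0},
    {"x":-0.036,"y":0.63,"z":0,"rx":0,"ry":0,"rz":0},
    {"x":-0.036,"y":0.8,"z":0,"rx":0,"ry":0,"rz":0},
  ],
)

```text
clock: 39.0
tool_pos: [490.5, 362.9, 266.0]
tcp_rot: [[-0.766, -0.038, 0.642], [-0.029, 0.999, 0.025], [-0.643, 0.0, -0.766]]
contact_force: [0.6, -1.0, 0.8]
opening: 0.001
finger_force: 0.0
```

Request:
move_arm(
  moves=[
    {"x":0,"y":0.008,"z":-0.12,"rx":0,"ry":0,"rz":0},
    {"x":0,"y":0.008,"z":-0.28,"rx":0,"ry":0,"rz":0},
    {"x":0,"y":0.008,"z":-0.44,"rx":0,"ry":0,"rz":0},
    {"x":0,"y":0.008,"z":-0.56,"rx":0,"ry":0,"rz":0},
    {"x":0,"y":0.008,"z":-0.6,"rx":0,"ry":0,"rz":0},
  ],
)

```text
clock: 39.5
tool_pos: [489.5, 361.0, 111.6]
tcp_rot: [[-0.768, -0.038, 0.639], [-0.032, 0.999, 0.021], [-0.639, -0.004, -0.769]]
contact_force: [-0.2, -0.6, -0.1]
opening: 0.005
finger_force: 0.0
```

```bash
python3 cad.py 566 163 60 | head -1; cat > ball.py <<'E'
from h import *
for nm in('top','side'):
    c=cam(nm); W=cloud(c); h=cv2.cvtColor(c['color'],cv2.COLOR_RGB2HSV); m=((h[...,0]<6)|(h[...,0]>174))&(h[...,1]>160)&(np.hypot(W[...,0]-554,W[...,1]-360)<75)&(W[...,2]<150)
    P=W[m]; print(nm,len(P),np.median(P,0).round(1) if len(P) else '')
E
python3 ball.py
```

```text
39.5 [489.5 361.  111.6] [[-0.768, -0.038, 0.639], [-0.032, 0.999, 0.021], [-0.639, -0.004, -0.769]] 0.0047810505738986745 [ 0.89 -0.31 -0.53  0.86 -0.51  0.72]
top 56 [514.8 355.4 114.7]
side 72 [515.5 363.5 113.6]
```

Request:
move_arm(
  moves=[
    {"x":0,"y":0,"z":-0.08,"rx":0,"ry":0,"rz":0},
    {"x":0,"y":0,"z":-0.15,"rx":0,"ry":0,"rz":0},
    {"x":0,"y":0,"z":-0.174,"rx":0,"ry":0,"rz":0},
    {"x":0,"y":0,"z":-0.174,"rx":0,"ry":0,"rz":0},
  ],
)

```text
clock: 40.1
tool_pos: [491.2, 363.1, 74.9]
tcp_rot: [[-0.765, -0.038, 0.643], [-0.028, 0.999, 0.026], [-0.643, 0.002, -0.765]]
contact_force: [0.1, 0.1, 0.7]
opening: 0.002
finger_force: 0.0
```

Request:
move_arm(
  moves=[
    {"x":0.06,"y":0,"z":0,"rx":0,"ry":0,"rz":0},
    {"x":0.12,"y":0,"z":0,"rx":0,"ry":0,"rz":0},
    {"x":0.18,"y":0,"z":0,"rx":0,"ry":0,"rz":0},
    {"x":0.24,"y":0,"z":0,"rx":0,"ry":0,"rz":0},
    {"x":0.29,"y":0,"z":0,"rx":0,"ry":0,"rz":0},
  ],
)

```text
clock: 40.6
tool_pos: [565.0, 362.6, 74.0]
tcp_rot: [[-0.765, -0.037, 0.643], [-0.028, 0.999, 0.025], [-0.643, 0.001, -0.766]]
contact_force: [-0.5, 1.3, 0.6]
opening: -0.004
finger_force: 0.4
```

Request:
move_arm(
  moves=[
    {"x":0.04,"y":0,"z":0,"rx":0,"ry":0,"rz":0},
    {"x":0.07,"y":0,"z":0,"rx":0,"ry":0,"rz":0},
    {"x":0.1,"y":0,"z":0,"rx":0,"ry":0,"rz":0},
    {"x":0.11,"y":0,"z":0,"rx":0,"ry":0,"rz":0},
    {"x":0.11,"y":0,"z":0,"rx":0,"ry":0,"rz":0},
  ],
)

```text
clock: 41.1
tool_pos: [591.1, 362.9, 74.1]
tcp_rot: [[-0.765, -0.038, 0.643], [-0.028, 0.999, 0.025], [-0.643, 0.001, -0.766]]
contact_force: [-0.5, 0.0, 0.5]
opening: -0.003
finger_force: 0.0
```

```bash
python3 ball.py
```

```text
top 55 [584.5 357.6 116. ]
side 63 [585.7 366.  115.7]
```

Request:
move_arm(
  moves=[
    {"x":0.01,"y":0,"z":0,"rx":0,"ry":0,"rz":0},
    {"x":0.02,"y":0,"z":0,"rx":0,"ry":0,"rz":0},
    {"x":0.02,"y":0,"z":0,"rx":0,"ry":0,"rz":0},
  ],
)

```text
clock: 41.5
tool_pos: [596.0, 363.0, 74.2]
tcp_rot: [[-0.765, -0.038, 0.643], [-0.028, 0.999, 0.026], [-0.643, 0.002, -0.766]]
contact_force: [-0.3, -0.7, -1.0]
opening: -0.001
finger_force: 0.1
```

```bash
python3 ball.py
```

```text
top 49 [588.3 357.8 112.1]
side 60 [590.8 367.2 114.5]
```

Ball at x of about 590, so the flag is at about 0.95–1.0 rad. I'll back straight off, check everything and hand in.

Request:
move_arm(
  moves=[
    {"x":-0.06,"y":0,"z":0,"rx":0,"ry":0,"rz":0},
    {"x":-0.16,"y":0,"z":0,"rx":0,"ry":0,"rz":0},
    {"x":-0.3,"y":0,"z":0.05,"rx":0,"ry":0,"rz":0},
    {"x":-0.4,"y":0,"z":0.15,"rx":0,"ry":0,"rz":0},
    {"x":-0.4,"y":0,"z":0.3,"rx":0,"ry":0,"rz":0},
  ],
)

```text
clock: 42.1
tool_pos: [492.2, 362.1, 147.3]
tcp_rot: [[-0.767, -0.04, 0.64], [-0.032, 0.999, 0.024], [-0.641, -0.002, -0.768]]
contact_force: [1.0, 0.6, 0.5]
opening: 0.0
finger_force: 0.0
```

Request:
move_arm(
  moves=[
    {"x":0,"y":0,"z":0.1,"rx":0,"ry":0,"rz":0},
    {"x":0,"y":0,"z":0.2,"rx":0,"ry":0,"rz":0},
    {"x":0,"y":0,"z":0.2,"rx":0,"ry":0,"rz":0},
    {"x":0,"y":0,"z":0.2,"rx":0,"ry":0,"rz":0},
  ],
)

```text
clock: 42.5
tool_pos: [495.4, 363.0, 199.4]
tcp_rot: [[-0.765, -0.038, 0.643], [-0.028, 0.999, 0.026], [-0.644, 0.002, -0.765]]
contact_force: [0.4, 0.2, -0.4]
opening: 0.001
finger_force: 0.0
```

```bash
python3 ball.py; python3 cad.py 566 163 60; python3 - <<'E'
from h import *
save(cam('side'),'final')
E
```

```text
top 47 [588.2 359.4 113. ]
side 65 [590.8 366.8 114.2]
42.6 [495.2 362.5 197.7] [[-0.766, -0.038, 0.642], [-0.029, 0.999, 0.025], [-0.642, 0.0, -0.767]] 0.0028230815139989804 [ 0.88 -0.32 -0.37  1.01 -0.5   0.71]
top board yaw 0.04 ends 513.5 586.0 mid [543.6 160.8 209.3] thick [135.5 143.2]
top rim [544.9 184.5] [121.6 176.1] 3.17 104.1
top clamp 139 [514.6 125.  191.8]
side board yaw 0.026 ends 510.5 628.3 mid [564.8 166.8 208.8] thick [143.4 158.2]
side rim [590.1 184.5] [178.4 122.6] 85.32 103.7
side clamp 104 [513.4 130.7 191.4]
side clamp 102 [610.9 203.7 190.1]
side clamp 20 [586.6 269.7 193.2]
```

View pics/final.png

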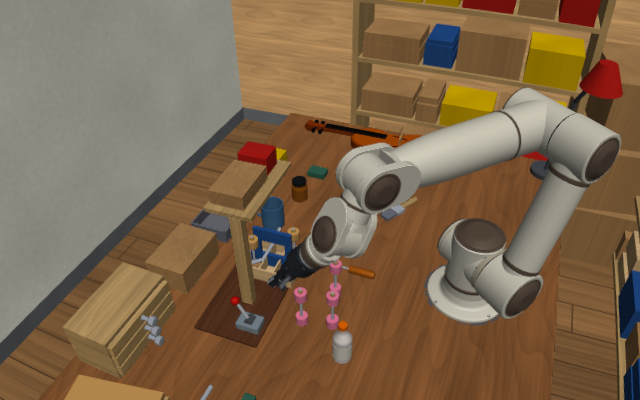

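The side view shows the caddy hanging level at about (270,250) with both clamps in it, the flag ball over to the far side at (236,300), and the gripper clear of everything.

```bash
python3 -c "
from rig import env; print(env.hand_in())"
```

```text
the job is handed in; nothing more can be done
None
```

The job is handed in at about 43 s: the caddy hangs level on the hook with both clamps in opposite corner pockets and the flag is fully over, though I knocked one clamp over on the first grasp (the real fingertips were 34 mm short of the reported position) and had to stand it back up; the hand-in returned no verdict.

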